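# Centre-mark a plinth in the guarded hand punch

### The arm

A 6-joint arm with a two-finger parallel gripper is mounted at the origin on a cart in front of the work surface, level with it; the furniture and walls round the work are solid. World frame = base frame: x ahead of the robot, y to its left, z up, the work surface at z = 0. Lengths are in m, angles in rad, forces in N, time in s.
With the tool pointing down it reaches from about 0.3 to 0.775 m from the base axis. Payload 14.6 kg.
Tool frame: the origin (TCP) lies at the very end of the fingers, on their centre line; the grasp point (between the pads) lies 19 mm behind it; z points along the fingers, y is the line along which they close (so a half turn about z gives the same grasp; the last joint's range is limited). The gripper opens to 94 mm and grips with 3 to 60 N. Pads are 16 mm wide; open, the fingers measure 119 mm over their backs; the gripper's body (75 mm by 177 mm) begins 78 mm behind the grasp point.
Start: joints at [1.273, 0.3, 1.521, -0, 1.321, -0.067], TCP at [0.126, 0.535, 0.169] pointing down, gripper open.
Joint ranges: [-3.03, 3.03], [-0.79, 2.21], [0.23, 2.52], [-1.04, 4.18], [0, 3.07], [-2.55, 2.55]. Speed limits (rad/s): [2.22, 2.22, 2.57, 3.14, 3.14, 3.14].

### API

Orientations are given as [roll, pitch, yaw] about the fixed x, y, z axes, in that order (R = Rz(yaw) Ry(pitch) Rx(roll)).
In Python, from station import ctrl gives the robot as it stands. The module is installed in compiled form; this text tells all that it offers.
- The arm moves only by the tool step_arm, never from a script. Its argument "deltas" is a list of rows, each an object with "dp": the shift along the tool's x, y, z scaled (see below), a list of three; "twist": the turn about the tool's z scaled (see below). In form: [{"dp": [tx, ty, tz], "twist": twist}, ...]. A call has 1 to 12 rows; each row shifts and turns the commanded pose from where the row before left it, along the tool's axes as they then stand; what a row does not reach is not made up. The controller multiplies each number of a shift by 0.04 m and each number of a turn by 4 degrees. A row lasts 1/10 s, in which the tool goes at most 50 mm and 8.59 degrees, less where a joint would pass 70% of its speed; a pose out of reach is approached as far as the arm can. A call with a number of a shift or a turn outside -1 to 1 is refused whole. A call with a gripper value outside its range is refused whole. "gripper" is the opening, from -1 (shut) to 1 (fully open), set as the call begins (left out, the last holds). The fingers move at their own pace and stop on an object; "squeeze" is the grip in N (left out, the last holds). Time passes only in rows, so rows that do not move let the fingers close. It gives the time, the measured TCP pose, the force, the opening and the grip force at its end, in the units of the state.
- ctrl.get_obs(): the state, without advancing time (a new reading comes with each control period).
- ctrl.camera(name): name is "scene" or "top" or "wrist"; returns (picture, depth): 384x512x3 uint8, red, green, blue; 384x512 float32, m along the optical axis (not along the pixel's ray), 0 where there is no reading.
- ctrl.get_calibration(name): a dict with "fx", "fy", "cx", "cy" (pixels), "distortion" ([k1, k2, p1, p2, k3] as OpenCV has them; the pictures are not rectified), "world_to_cam" (4x4, takes a point from world to camera coordinates); the wrist camera has in their place "hand_eye" (4x4, takes a point from camera to tool coordinates, whose origin is the TCP and whose axes are the flange's). Camera axes: x right, y down, z forward; pixel columns grow to the right and rows downward; lengths in m; the calibration is good to about 2 mm. A picture is of the moment at which its call begins: read the wrist's pose just before it. get_calibration takes no time and is no camera call.
- ctrl.hand_in(): hands the job in; it is judged then, once.
Trained networks look in the newest picture that a camera, given by its name, has taken for a name from the list of things; names that differ only in an ending like _2 or _b are one class to them, and where a whole thing is asked for, a point or a joint stands for the part that bears it (a point fixed in the world has none). Each returns a list of dicts, best first, with "conf" (0 to 1); they miss things now and then, are a little off and sometimes report something else, mostly with a low value. They report only what shows in the picture. A call takes as long as a camera call. They do not tell look-alikes from the thing itself.
- ctrl.spot_in(camera, label): "rect" ([left, top, right, bottom] as shares, 0 to 1, of the picture: columns of its width, rows of its height, round what is visible of it).
- ctrl.cut_out(camera, label): "pixels" (384x512 bool, what is visible of it) and "rect" ([left, top, right, bottom] as shares, 0 to 1, of the picture: columns of its width, rows of its height, round what is visible of it).
The state is a dict: "time_s": time; "qpos": joint angles; "joint_vel": joint speeds; "tau": joint torques, N m; "ee_pos": TCP position; "eef_rot": TCP orientation; "force": force on the tool from outside, world axes, zero at the start; "moment": the same for the moment, N m; "grip_width": finger opening in m; "grip_force": force on a finger pad.
Only numpy, scipy, OpenCV 4.12 (cv2) and the standard library are available. Lean on these libraries where they do the work, as an engineer would, in place of code of your own. Each camera call takes 0.05 s, during which the arm holds its last target. There are 200 camera calls.

### The job

Mark the centre of the wooden plinth in the blue hand punch: slide its clear guard (the one with the orange tab) fully open, lay the plinth flat on the anvil under the punch, in the nest and back against the rear stop, let go of it, and slide the guard fully shut. Then take the mallet and strike the punch head squarely with its white face, a brisk blow that drives the punch right down onto the plinth, and stand the mallet back on its white face on the cork coaster. Do not push the punch by hand or work it with the guard open, and do not disturb the other things on the desk.

Things in the scene. Friction and masses are not known exactly. Their poses are not given: they have to be found in the camera images.
- station: blue hand punch, fixed. Origin on the desk under the punch axis; x to the back, y along the guard track, z up (mm): base x -63..87, y -69..215, z 0..16; column x 44..80 to z 108; arm and nose overhang the anvil, z 66..94, y +-13, from x -13 back, so reach in from the front (its -x side), leaning back about 40 degrees; side shields y +-58, x -13..49 to z 81; track x -58, y -65..211, to z 29
- nest (a point): nest centre on the anvil top (30 mm above the desk; anvil 92 x 62 mm), straight under the punch; axes as the station's. Rear stop face at x +29.5 mm; side stop faces at y +-18 mm from x 13.5 to 29.5 mm; all 7 mm high, open to the front. The plinth belongs here with its length along x, its centre within a few mm of this point
- guard (a joint): clear guard with black edges sliding in front of the anvil: metres, 0 = fully shut (covers station y -58..58 mm), 0.150 = fully open (slid to the station's +y). 116 mm wide, 7 mm thick, z 20..88 mm; stays where it is left
- guard_tab (a point): top centre of the orange tab on the guard's upper edge, 115 mm above the desk; the tab is 12 mm thick (station x), 26 mm wide (station y) and stands 27 mm above the guard's top edge; moves with the guard; axes as the station's
- punch (a joint): sprung steel punch: metres pressed down, 0 = up at rest, 0.012 = its tip touches the plinth in the nest; limit 0.0145; spring about 4 N at the top, 9 N at the bottom
- punch_head (a point): centre of the top face of the punch head, a steel disc 23 mm in diameter and 10 mm high, 117 mm above the desk at rest; moves with the punch. The tip is 57 mm below it
- plinth: loose dark wooden plinth with a stepped top, 56 x 32 x 18 mm (the lowest 13 mm have the full outline, the top step is 50 x 26 mm). Origin at the centre of its underside; x along its 56 mm length (either way round is the same), y across the 32 mm width, z up
- mallet: loose mallet standing on its white face, handle level. Head: upright cylinder 38 mm across, 46 mm high (white face below, steel middle, red face above). Origin at the centre of the white face; z up; wooden handle along -x, its axis 23 mm above the origin: neck 12 mm wide from x -17 to -34 mm, then grip 16 mm wide, 18 mm high to x -134 mm. 0.26 kg, nearly all in the head
- coaster: round cork coaster fixed on the desk, 88 mm in diameter, its top 6 mm above the desk; origin at the centre of its underside. The mallet's head stands on it at the start and at the end
- green_cap_bottle: bystander: small bottle with a green cap, 59 mm high
- mini_a: bystander: dark grey plastic miniature, 34 mm high
- mini_b: bystander: second dark grey plastic miniature, 34 mm high
Things that resemble listed ones, but are neither listed nor needed, are in the scene too. Of the things like the plinth, leave any that is green; of the rest the larger one is meant.

How it is judged:
On the way, in this order (a step that is already met when the one before it is completed fails the run):
1. the guard is fully open (value of joint guard above 0.138 m), for 0.1 s.
2. the plinth lies flat in the nest against the rear stop, released (x of plinth in the frame of nest between -0.006 and 0.004 m and y of plinth in the frame of nest between -0.0045 and 0.0045 m and z of plinth in the frame of nest below 0.003 m and angle between plinth's own z axis and vertical below 0.08 rad and angle between the x axis of plinth and the x axis of nest, either way round below 0.17 rad and contact force between the fingers and plinth below 0.3 N), for 0.2 s.
3. the guard is fully shut again (value of joint guard below 0.008 m), for 0.1 s.
4. the mallet comes down on the punch head with a brisk blow (faster than 0.05 m/s), with the guard shut (distance between mallet and punch_head below 0.014 m and linear speed of mallet above 0.05 m/s and value of joint punch below 0.008 m and value of joint guard below 0.012 m).
5. under the mallet the punch comes right down onto the plinth (value of joint punch above 0.0105 m and contact force between punch and plinth above 1 N and value of joint guard below 0.012 m and contact force between mallet and punch above 0.5 N).
At the end, for the whole second after the job is handed in: Guard shut (within 10 mm), punch sprung back up (2 mm), plinth flat on the anvil with its centre within about 6 mm of the nest's centre, mallet still and upright (6 degrees) on its white face on the coaster, head within 30 mm of the coaster's centre (value of joint guard below 0.01 m and value of joint punch below 0.002 m and x of plinth in the frame of nest between -0.007 and 0.005 m and y of plinth in the frame of nest between -0.0055 and 0.0055 m and z of plinth in the frame of nest below 0.004 m and angle between each of plinth, mallet's own z axis and vertical below 0.1 rad and horizontal distance between mallet and coaster below 0.03 m and height (world z) of mallet between 0.003 and 0.01 m and linear speed of mallet below 0.02 m/s); the robot touches nothing.
It fails at once if the punch is worked while the guard is open (value of joint punch above 0.006 m and value of joint guard above 0.03 m).
It fails at once if the punch is pushed down by hand (value of joint punch above 0.004 m and contact force between the fingers and punch above 1 N).
It fails at once if a bystander is disturbed (moved more than 30 mm) (distance of any of green_cap_bottle, mini_a, mini_b from where it was at the start of the episode above 0.03 m).
It also fails if it takes over 72 s, if anything falls off the work surface, if the arm or the gripper's body presses on something with over 40 N, if the wrist force passes 120 N, or if a joint passes its speed limit or range.

## Working session

There is one attempt and no reset: what is moved stays moved. The work goes in short steps, Python scripts to look and compute and a tool call to move; the robot and the scene stay as the last step left them, time stands still between calls to the robot, and variables do not carry over. Pictures are saved under pics/ and viewed, at most 10 in all, crops included, and the job is handed in when it is done.

Besides the shell and the picture viewer there is one more tool, called after "Emit:" by a JSON object that holds its "name" and its "arguments". step_arm: Moves the arm, as the interface text tells. Its arguments: {"type":"object","properties":{"deltas":{"type":"array"},"gripper":{"type":"number"},"squeeze":{"type":"number"}},"required":["deltas"]}

```bash
mkdir -p pics; cat > h.py <<'E'
import numpy as np, cv2
from scipy.spatial.transform import Rotation as Ro
from station import ctrl
def cal(n):
    c=ctrl.get_calibration(n); K=np.array([[c['fx'],0,c['cx']],[0,c['fy'],c['cy']],[0,0,1]],float)
    return c,K,np.array(c['distortion'],float)
def c2w(n,obs=None):
    c,K,d=cal(n)
    if n!='wrist': return np.linalg.inv(np.array(c['world_to_cam']))
    o=obs or ctrl.get_obs(); T=np.eye(4); T[:3,:3]=Ro.from_euler('xyz',o['eef_rot']).as_matrix(); T[:3,3]=o['ee_pos']
    return T@np.array(c['hand_eye'])
def ray(n,uv,T):
    c,K,d=cal(n); p=cv2.undistortPoints(np.array(uv,float).reshape(-1,1,2),K,d).reshape(-1,2)
    return np.c_[p,np.ones(len(p))]@T[:3,:3].T, T[:3,3]
def onz(n,uv,z,T):
    r,o=ray(n,uv,T); return o+r*((z-o[2])/r[:,2])[:,None]
def cloud(n,dep,mask,T):
    v,u=np.nonzero(mask&(dep>0)); r,o=ray(n,np.c_[u,v],T); return o+r*dep[v,u][:,None]
def proj(n,P,T):
    c,K,d=cal(n); W=np.linalg.inv(T); return cv2.projectPoints(np.array(P,float).reshape(-1,3),cv2.Rodrigues(W[:3,:3])[0],W[:3,3],K,d)[0].reshape(-1,2)
E
python3 - <<'E'
from h import *
o=ctrl.get_obs(); print({k:np.round(v,3).tolist() for k,v in o.items()})
ims=[]
for n in ['scene','top']:
    im,d=ctrl.camera(n); T=c2w(n); np.savez(f'{n}.npz',im=im,d=d,T=T)
    cv2.imwrite(f'pics/{n}0.png',im[...,::-1])
    print(n,T[:3,3].round(3),T[:3,2].round(2))
    for l in ['station','guard','guard_tab','punch_head','plinth','mallet','coaster','green_cap_bottle','mini_a']:
        for r in ctrl.cut_out(n,l):
            if r['conf']<.2: continue
            P=cloud(n,d,r['pixels'],T); b=(np.array(r['rect'])*[512,384,512,384]).round().astype(int).tolist()
            print(l,round(r['conf'],2),b,'med',np.median(P,0).round(3) if len(P) else 0,'zmax',np.percentile(P[:,2],97).round(3) if len(P) else 0)
E
```

```text
{'time_s': 0.0, 'qpos': [1.273, 0.3, 1.522, -0.0, 1.321, -0.067], 'joint_vel': [-0.001, 0.0, -0.001, 0.0, 0.001, 0.0], 'tau': [0.002, -53.181, -35.274, 0.071, 0.024, -0.0], 'ee_pos': [0.126, 0.535, 0.168], 'eef_rot': [-3.141, -0.0, 2.911], 'force': [0.845, 0.909, -0.227], 'moment': [0.057, -0.012, -0.034], 'grip_force': 0.0, 'grip_width': 0.094}
scene [0.069 0.925 0.791] [ 0.39 -0.71 -0.59]
station 0.64 [200, 171, 282, 216] med [0.595 0.012 0.03 ] zmax 0.108
guard 0.69 [224, 179, 251, 207] med [0.629 0.061 0.059] zmax 0.109
guard_tab 0.77 [223, 180, 250, 208] med [0.629 0.061 0.06 ] zmax 0.109
plinth 0.53 [319, 173, 328, 174] med [ 0.423 -0.297  0.01 ] zmax 0.011
mallet 0.74 [198, 262, 249, 282] med [0.519 0.376 0.036] zmax 0.054
coaster 0.91 [192, 273, 225, 294] med [0.522 0.404 0.006] zmax 0.009
green_cap_bottle 0.51 [258, 150, 268, 162] med [ 0.685 -0.257  0.032] zmax 0.06
mini_a 0.55 [166, 253, 179, 264] med [0.673 0.371 0.006] zmax 0.031
mini_a 0.33 [198, 264, 255, 281] med [0.514 0.374 0.035] zmax 0.054
top [0.45  0.058 1.157] [ 0.07  0.01 -1.  ]
station 0.94 [247, 96, 313, 196] med [ 0.646 -0.013  0.018] zmax 0.11
guard 0.7 [253, 134, 259, 170] med [0.646 0.053 0.113] zmax 0.118
guard_tab 0.48 [252, 142, 257, 146] med [0.643 0.056 0.115] zmax 0.118
plinth 0.79 [356, 192, 376, 205] med [ 0.503 -0.254  0.018] zmax 0.022
plinth 0.75 [344, 231, 363, 250] med [ 0.397 -0.222  0.018] zmax 0.022
plinth 0.62 [379, 216, 391, 237] med [ 0.424 -0.306  0.012] zmax 0.017
plinth 0.26 [247, 96, 313, 200] med [ 0.646 -0.013  0.018] zmax 0.11
mallet 0.77 [127, 182, 155, 227] med [0.511 0.369 0.039] zmax 0.055
coaster 0.81 [124, 173, 152, 199] med [0.541 0.371 0.006] zmax 0.01
coaster 0.2 [247, 96, 312, 194] med [ 0.646 -0.013  0.018] zmax 0.11
green_cap_bottle 0.7 [362, 124, 382, 142] med [ 0.686 -0.264  0.036] zmax 0.063
mini_a 0.6 [112, 143, 122, 153] med [0.653 0.442 0.006] zmax 0.03
```

```bash
python3 - <<'E'
import cv2,numpy as np
t=cv2.imread('pics/top0.png'); s=cv2.imread('pics/scene0.png')
a=cv2.resize(t[80:270,90:410],(800,475),interpolation=cv2.INTER_CUBIC)
cv2.imwrite('pics/topc.png',a)
b=cv2.resize(s[130:310,150:390],(800,600),interpolation=cv2.INTER_CUBIC)
cv2.imwrite('pics/scenec.png',b)
E
```

```text
(no output)
```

View pics/topc.png

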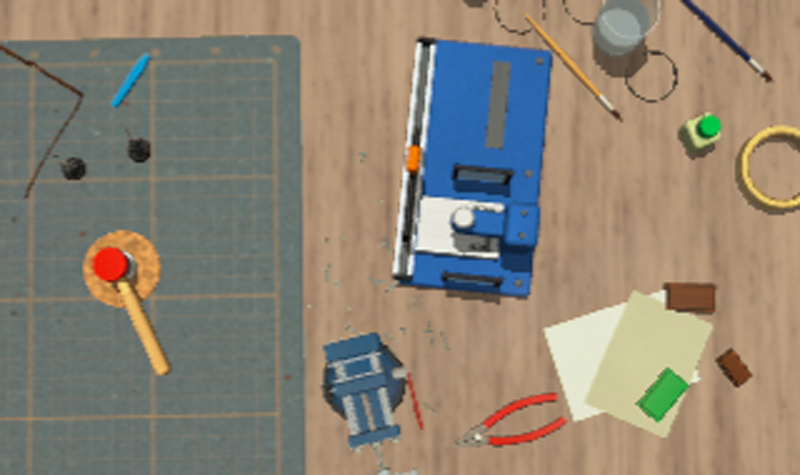

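View pics/scenec.png

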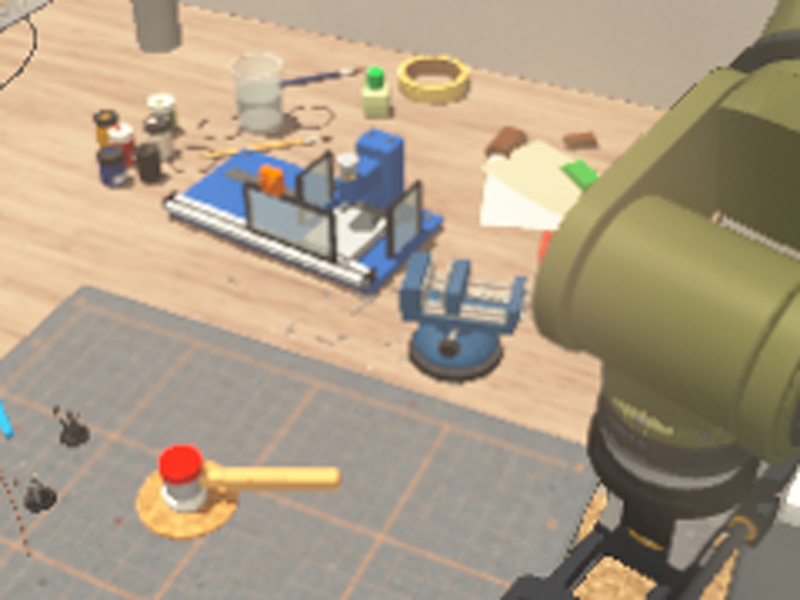

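The top crop shows the station with its track on the left (guard tab at about 413,157), the mallet on the coaster (110,265), and three plinth-like things: large brown at (690,297), small brown at (733,367) and green at (662,394). I choose the large brown one. The vise at (360,390) is a look-alike of the station.

```bash
python3 - <<'E'
from h import *
c,K,d=cal('wrist'); print(K.round(1).tolist(), np.array(c['hand_eye']).round(3).tolist())
z=np.load('top.npz'); im,dep,T=z['im'],z['d'],z['T']
hsv=cv2.cvtColor(im,cv2.COLOR_RGB2HSV)
for r in ctrl.cut_out('top','plinth')[:3]:
    m=r['pixels']; P=cloud('top',dep,m,T); P=P[P[:,2]>.01]
    (cx,cy),wh,a=cv2.minAreaRect(P[:,:2].astype(np.float32)); print('plinth',np.round([cx,cy,*wh,a],3), im[m].mean(0).round())
# station yaw from blue mask
m=(hsv[...,0]>100)&(hsv[...,0]<125)&(hsv[...,1]>150); m[:,:235]=0;m[205:]=0;m[:90]=0;m[:,330:]=0
P=cloud('top',dep,m,T); q=P[(abs(P[:,2]-.016)<.006)]
print('base rect',cv2.minAreaRect(q[:,:2].astype(np.float32)))
m=(hsv[...,0]>5)&(hsv[...,0]<16)&(hsv[...,1]>220); m[:,:240]=0;m[:,262:]=0
P=cloud('top',dep,m,T);print('tab',len(P),P.mean(0),P[P[:,2]>.11].mean(0))
red=((hsv[...,0]<5)|(hsv[...,0]>175))&(hsv[...,1]>200); red[:,160:]=0
P=cloud('top',dep,red,T);P=P[P[:,2]>.045];print('red',cv2.minEnclosingCircle(P[:,:2].astype(np.float32)),np.median(P,0))
cv2.imwrite('pics/pl.png',cv2.resize(im[170:265,325:405,::-1],(480,570),interpolation=cv2.INTER_CUBIC))
E
```

```text
[[302.1, 0.0, 257.8], [0.0, 302.1, 193.4], [0.0, 0.0, 1.0]] [[0.001, -0.966, -0.259, 0.076], [1.0, 0.001, -0.0, 0.0], [0.001, -0.259, 0.966, -0.216], [0.0, 0.0, 0.0, 1.0]]
plinth [ 5.0400e-01 -2.5700e-01  5.5000e-02  3.1000e-02  8.9561e+01] [118.  79.  53.]
plinth [ 3.9500e-01 -2.2400e-01  3.3000e-02  5.5000e-02  4.9831e+01] [ 72. 164.  75.]
plinth [ 4.2500e-01 -3.0700e-01  3.5000e-02  2.1000e-02  3.4494e+01] [104.  63.  37.]
base rect ((0.6526181697845459, -0.02029222995042801), (0.14328354597091675, 0.2824810743331909), 83.26741790771484)
tab 29 [0.64098595 0.05231001 0.11221454] [0.64216551 0.05242275 0.11483736]
red ((0.5389403700828552, 0.38420262932777405), 0.01791386678814888) [0.54006793 0.38366693 0.05184917]
```

View pics/pl.png

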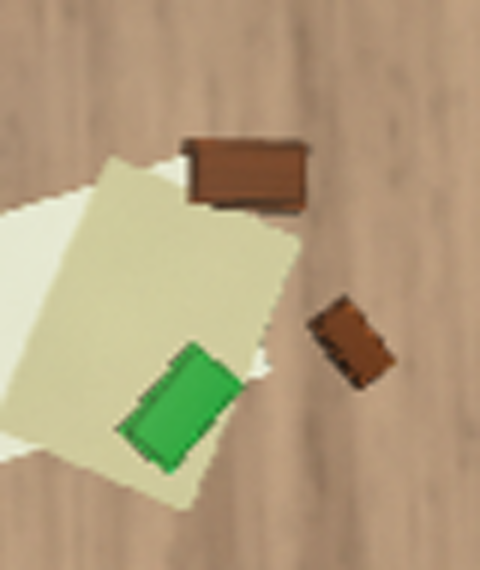

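The crop shows the large brown stepped plinth at (248,175), the green one at (182,405) and the small brown one at (352,342). The large brown one measures 55x31 mm, so the choice is confirmed. Next I move to look at the station with the wrist camera.

```bash
cat >> h.py <<'E'
def plan(p,yaw,n,dtw=None,p0=None,y0=None):
    o=ctrl.get_obs(); p0=np.array(o['ee_pos'] if p0 is None else p0); y0=o['eef_rot'][2] if y0 is None else y0
    dy=(yaw-y0+np.pi)%(2*np.pi)-np.pi; t=-np.degrees(dy)/4/n; D=(np.array(p)-p0)/n
    rows=[]
    for i in range(n):
        y=y0+dy*i/n; c,s=np.cos(y),np.sin(y)
        rows.append(([round(float(v)/.04,3) for v in (D@[c,s,0],D@[s,-c,0],-D[2])],round(float(t),3)))
    if abs(dy)<.02: print(n,'x',rows[0])
    else:
        for r in rows: print(r)
def tool(d,yaw=None):
    y=ctrl.get_obs()['eef_rot'][2] if yaw is None else yaw; c,s=np.cos(y),np.sin(y); d=np.array(d)
    return (np.array([d@[c,s,0],d@[s,-c,0],-d[2]])/.04).round(3)
E
python3 - <<'E'
from h import *
plan([.642,.055,.20],1.453,24)
E
```

```text
([-0.638, -0.364, -0.033], 0.87)
([-0.659, -0.325, -0.033], 0.87)
([-0.677, -0.284, -0.033], 0.87)
([-0.693, -0.242, -0.033], 0.87)
([-0.707, -0.2, -0.033], 0.87)
([-0.718, -0.157, -0.033], 0.87)
([-0.726, -0.113, -0.033], 0.87)
([-0.731, -0.069, -0.033], 0.87)
([-0.734, -0.024, -0.033], 0.87)
([-0.734, 0.021, -0.033], 0.87)
([-0.732, 0.065, -0.033], 0.87)
([-0.726, 0.109, -0.033], 0.87)
([-0.718, 0.153, -0.033], 0.87)
([-0.708, 0.197, -0.033], 0.87)
([-0.694, 0.239, -0.033], 0.87)
([-0.679, 0.281, -0.033], 0.87)
([-0.66, 0.322, -0.033], 0.87)
([-0.64, 0.361, -0.033], 0.87)
([-0.617, 0.399, -0.033], 0.87)
([-0.591, 0.436, -0.033], 0.87)
([-0.564, 0.471, -0.033], 0.87)
([-0.534, 0.504, -0.033], 0.87)
([-0.502, 0.536, -0.033], 0.87)
([-0.469, 0.565, -0.033], 0.87)
```

Emit:
{"name": "step_arm", "arguments": {"deltas": [{"dp":[-0.64,-0.36,-0.07],"twist":0.87},{"dp":[-0.66,-0.32,-0.07],"twist":0.87},{"dp":[-0.68,-0.28,-0.07],"twist":0.87},{"dp":[-0.69,-0.24,-0.07],"twist":0.87},{"dp":[-0.71,-0.2,-0.07],"twist":0.87},{"dp":[-0.72,-0.16,-0.07],"twist":0.87},{"dp":[-0.73,-0.11,-0.07],"twist":0.87},{"dp":[-0.73,-0.07,-0.07],"twist":0.87},{"dp":[-0.73,-0.02,-0.07],"twist":0.87},{"dp":[-0.73,0.02,-0.07],"twist":0.87},{"dp":[-0.73,0.07,-0.05],"twist":0.87},{"dp":[-0.73,0.11,-0.05],"twist":0.87}]}}

```text
time_s: 2.25
ee_pos: [0.3853, 0.2951, 0.201]
eef_rot: [3.141, 0.0, 2.179]
force: [-0.5, 1.9, -0.3]
grip_width: 0.0937
grip_force: 0.0
```

Emit:
{"name": "step_arm", "arguments": {"deltas": [{"dp":[-0.72,0.15,0],"twist":0.87},{"dp":[-0.71,0.2,0],"twist":0.87},{"dp":[-0.69,0.24,0],"twist":0.87},{"dp":[-0.68,0.28,0],"twist":0.87},{"dp":[-0.66,0.32,0],"twist":0.87},{"dp":[-0.64,0.36,0],"twist":0.87},{"dp":[-0.62,0.4,0],"twist":0.87},{"dp":[-0.59,0.44,0],"twist":0.87},{"dp":[-0.56,0.47,0],"twist":0.87},{"dp":[-0.53,0.5,0],"twist":0.87},{"dp":[-0.5,0.54,0],"twist":0.87},{"dp":[-0.47,0.56,0],"twist":0.87}]}}

```text
time_s: 3.45
ee_pos: [0.6433, 0.0551, 0.2007]
eef_rot: [-3.142, -0.0, 1.451]
force: [0.2, 0.1, 0.0]
grip_width: 0.094
grip_force: 0.0
```

```bash
python3 - <<'E'
from h import *
o=ctrl.get_obs(); T=c2w('wrist',o); im,dep=ctrl.camera('wrist'); np.savez('w1.npz',im=im,d=dep,T=T)
print(o['ee_pos'],o['eef_rot'])
v=cv2.resize(im,(768,576))[...,::-1].copy()
# predicted grid
s=np.array([.582,.0036]);a=-1.688;R=np.array([[np.cos(a),-np.sin(a)],[np.sin(a),np.cos(a)]])
S=lambda x,y,z: np.r_[s+R@[x/1e3,y/1e3],z/1e3]
for p in [(0,0,117),(-58,0,115),(-58,54,115),(-46,31,30),(-46,-31,30),(87,-69,16),(-63,-69,16),(-63,215,16),(87,215,16)]:
    q=proj('wrist',S(*p),T)[0]*1.5; 
    if abs(q).max()<2000: cv2.drawMarker(v,tuple(int(t) for t in q),(255,0,255),0,12,1)
cv2.imwrite('pics/w1.png',v)
E
```

```text
[0.64327325 0.05513947 0.20068833] [-3.14153962e+00 -1.58326933e-05  1.45055109e+00]
```

View pics/w1.png

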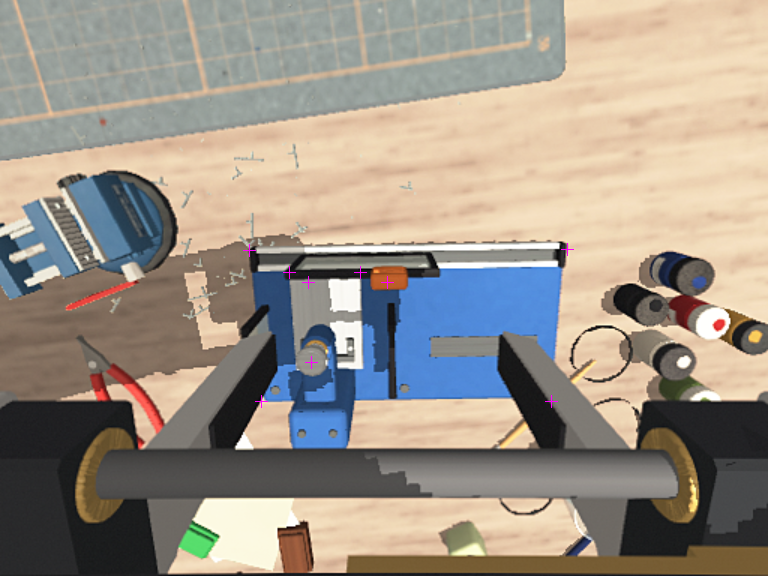

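The wrist view shows the tab at about (389,278), the punch head at (311,362), and the track front from (250,250) to (566,245). My predictions land within a few pixels, so I refine with depth.

```bash
python3 - <<'E'
from h import *
z=np.load('w1.npz'); im,dep,T=z['im'],z['d'],z['T']
P=np.full((384,512,3),np.nan); r,o=ray('wrist',np.stack(np.meshgrid(np.arange(512),np.arange(384)),-1).reshape(-1,2),T); P=(o+r*dep.reshape(-1,1)).reshape(384,512,3)
hsv=cv2.cvtColor(im,cv2.COLOR_RGB2HSV); ok=dep>0
rows,cols=np.mgrid[:384,:512]
box=(rows>150)&(rows<300)&(cols>160)&(cols<385)&ok
blue=(hsv[...,0]>100)&(hsv[...,0]<125)&(hsv[...,1]>140)
q=P[box&blue&(abs(P[...,2]-.016)<.004)]; print('base',cv2.minAreaRect(q[:,:2].astype(np.float32)),np.median(q[:,2]))
st=box&(P[...,2]>.112)&(P[...,2]<.122)
org=(hsv[...,0]<16)&(hsv[...,1]>180)
t=P[box&org&(P[...,2]>.108)&(rows<200)];print('tab',len(t),cv2.minAreaRect(t[:,:2].astype(np.float32)),np.median(t,0))
h=P[st&~org&(rows>215)&(rows<262)&(cols>190)&(cols<225)];print('head',len(h),cv2.minEnclosingCircle(h[:,:2].astype(np.float32)),h.mean(0))
an=P[box&(abs(P[...,2]-.030)<.003)&(hsv[...,1]<60)];print('anvil',len(an),cv2.minAreaRect(an[:,:2].astype(np.float32)),np.median(an[:,2]))
for n in ['guard_tab','punch_head']:
    for x in ctrl.cut_out('wrist',n)[:1]:
        C=P[x['pixels']&ok]; C=C[C[:,2]>C[:,2].max()-.006]; print(n,x['conf'],C.mean(0))
# top camera: head triangulated at z .117
E
```

```text
base ((0.6518473625183105, -0.02383941411972046), (0.13073334097862244, 0.28017500042915344), 84.23320770263672) 0.016339369844530216
tab 274 ((0.643569827079773, 0.05633013695478439), (0.011120949871838093, 0.02480105310678482), 82.56405639648438) [0.64366116 0.05701356 0.11494175]
head 333 ((0.5816088914871216, 0.0039468007162213326), 0.011608470231294632) [0.58169219 0.00491681 0.11665954]
anvil 2257 ((0.6546432971954346, 0.007691122591495514), (0.11376795917749405, 0.2741847634315491), 84.03880310058594) 0.03027156775069806
guard_tab 0.71 [0.64344586 0.05631314 0.11485265]
punch_head 0.53 [0.58158597 0.00488906 0.11680211]
```

Emit:
{"name": "step_arm", "arguments": {"deltas": [{"dp":[0.035,0.01,0.67],"twist":-0.22},{"dp":[0,0,0.67],"twist":0},{"dp":[0,0,0.67],"twist":0},{"dp":[0,0,0.67],"twist":0},{"dp":[0,0,0],"twist":0}], "gripper": 1}}

```text
time_s: 4.1
ee_pos: [0.6408, 0.0581, 0.0902]
eef_rot: [-3.136, 0.001, 1.47]
force: [-0.2, -0.3, 0.2]
grip_width: 0.0942
grip_force: 0.0
```

Emit:
{"name": "step_arm", "arguments": {"deltas": [{"dp":[0,0,0],"twist":0},{"dp":[0,0,0],"twist":0},{"dp":[0,0,0],"twist":0},{"dp":[0,0,0],"twist":0},{"dp":[0,0,0],"twist":0},{"dp":[0,0,0],"twist":0}], "gripper": -1, "squeeze": 12}}

```text
time_s: 4.7
ee_pos: [0.6431, 0.0574, 0.0937]
eef_rot: [3.141, -0.0, 1.468]
force: [-0.1, 0.8, 0.4]
grip_width: 0.0494
grip_force: 0.0
```

Emit:
{"name": "step_arm", "arguments": {"deltas": [{"dp":[0,0,0],"twist":0},{"dp":[0,0,0],"twist":0},{"dp":[0,0,0],"twist":0},{"dp":[0,0,0],"twist":0},{"dp":[0,0,0],"twist":0}]}}

```text
time_s: 5.2
ee_pos: [0.643, 0.0574, 0.0935]
eef_rot: [-3.142, 0.0, 1.468]
force: [0.2, -1.2, -0.0]
grip_width: 0.0093
grip_force: 0.0
```

Emit:
{"name": "step_arm", "arguments": {"deltas": [{"dp":[0,0.2,0],"twist":0},{"dp":[0,0.35,0],"twist":0},{"dp":[0,0.4,0],"twist":0},{"dp":[0,0.4,0],"twist":0},{"dp":[0,0.4,0],"twist":0},{"dp":[0,0.35,0],"twist":0},{"dp":[0,0.2,0],"twist":0},{"dp":[0,0,0],"twist":0},{"dp":[0,0,0],"twist":0}]}}

```text
time_s: 6.1
ee_pos: [0.7345, 0.048, 0.0932]
eef_rot: [-3.141, 0.0, 1.468]
force: [-0.5, -0.4, 0.5]
grip_width: 0.0001
grip_force: 0.0
```

The fingers closed on nothing, so I check where the guard is now.

```bash
python3 - <<'E'
from h import *
im,d=ctrl.camera('top'); T=c2w('top'); np.savez('t2.npz',im=im,d=d,T=T)
a=cv2.resize(im[80:210,230:330],(450,585),interpolation=cv2.INTER_CUBIC)
im2,d2=ctrl.camera('scene'); b=cv2.resize(im2[140:230,190:290],(650,585),interpolation=cv2.INTER_CUBIC)
cv2.imwrite('pics/t2.png',cv2.resize(np.hstack([a,b]),(800,425))[...,::-1])
hsv=cv2.cvtColor(im2,cv2.COLOR_RGB2HSV); m=(hsv[...,0]>5)&(hsv[...,0]<16)&(hsv[...,1]>220); m[:,:195]=0;m[:,290:]=0;m[:150]=0;m[225:]=0
Ts=c2w('scene');P=cloud('scene',d2,m,Ts);print(len(P),np.median(P,0) if len(P) else 0)
z=np.load('scene.npz');hsv=cv2.cvtColor(z['im'],cv2.COLOR_RGB2HSV); m=(hsv[...,0]>5)&(hsv[...,0]<16)&(hsv[...,1]>220); m[:,:195]=0;m[:,290:]=0;m[:150]=0;m[225:]=0
P=cloud('scene',z['d'],m,Ts);print(len(P),np.median(P,0),np.ptp(P,0))
E
```

```text
Traceback (most recent call last):
  File "h.py", line 18, in cloud
    v,u=np.nonzero(mask&(dep>0)); r,o=ray(n,np.c_[u,v],T); return o+r*dep[v,u][:,None]
                                      ~~~^^^^^^^^^^^^^^^^
  File "h.py", line 13, in ray
    c,K,d=cal(n); p=cv2.undistortPoints(np.array(uv,float).reshape(-1,1,2),K,d).reshape(-1,2)
                    ~~~~~~~~~~~~~~~~~~~^^^^^^^^^^^^^^^^^^^^^^^^^^^^^^^^^^^^^^^^
cv2.error: OpenCV(4.12.0) /io/opencv/modules/calib3d/src/undistort.dispatch.cpp:347: error: (-215:Assertion failed) CV_IS_MAT(_src) && CV_IS_MAT(_dst) && (_src->rows == 1 || _src->cols == 1) && (_dst->rows == 1 || _dst->cols == 1) && _src->cols + _src->rows - 1 == _dst->rows + _dst->cols - 1 && (CV_MAT_TYPE(_src->type) == CV_32FC2 || CV_MAT_TYPE(_src->type) == CV_64FC2) && (CV_MAT_TYPE(_dst->type) == CV_32FC2 || CV_MAT_TYPE(_dst->type) == CV_64FC2) in function 'cvUndistortPointsInternal'
```

View pics/t2.png

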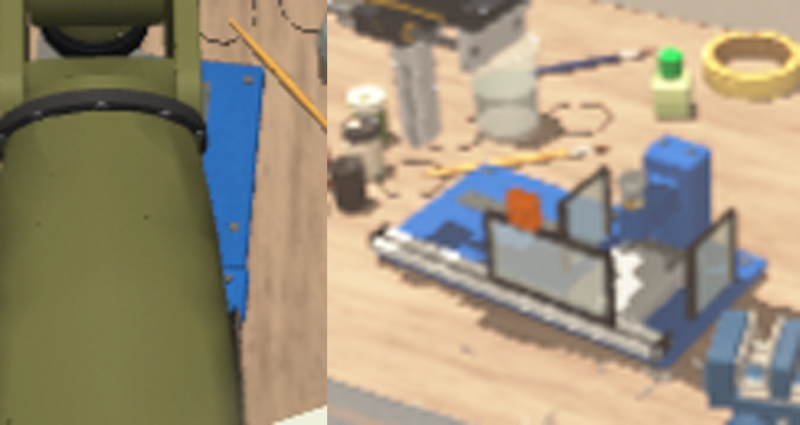

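```bash
python3 - <<'E'
from h import *
o=ctrl.get_obs(); T=c2w('scene')
print('tcp px',proj('scene',o['ee_pos'],T), 'tab at old',proj('scene',[.6436,.0565,.115],T),'axis +40',proj('scene',np.array(o['ee_pos'])+[0,0,.04],T))
im,d=ctrl.camera('scene'); hsv=cv2.cvtColor(im,cv2.COLOR_RGB2HSV); m=(hsv[...,0]<20)&(hsv[...,1]>180)&(d>0); m[:,:215]=0;m[:,250:]=0;m[:170]=0;m[200:]=0
v,u=np.nonzero(m);print(len(u),u.mean(),v.mean(),np.median(cloud('scene',d,m,T),0))
z=np.load('scene.npz');im=z['im'];hsv=cv2.cvtColor(im,cv2.COLOR_RGB2HSV); m=(hsv[...,0]<20)&(hsv[...,1]>180)&(z['d']>0); m[:,:215]=0;m[:,250:]=0;m[:170]=0;m[200:]=0
v,u=np.nonzero(m);print(len(u),u.mean(),v.mean(),np.median(cloud('scene',z['d'],m,T),0))
im,d=ctrl.camera('wrist');np.savez('w2.npz',im=im,d=d,T=c2w('wrist',o));cv2.imwrite('pics/w2.png',cv2.resize(im,(640,480))[...,::-1])
E
```

```text
tcp px [[210.70949703 178.47855907]] tab at old [[230.7591588  180.58848939]] axis +40 [[209.56854984 168.94377777]]
35 231.28571428571428 184.0857142857143 [0.63931004 0.06141546 0.10615443]
40 231.075 183.675 [0.63928823 0.0619429  0.10696457]
```

View pics/w2.png

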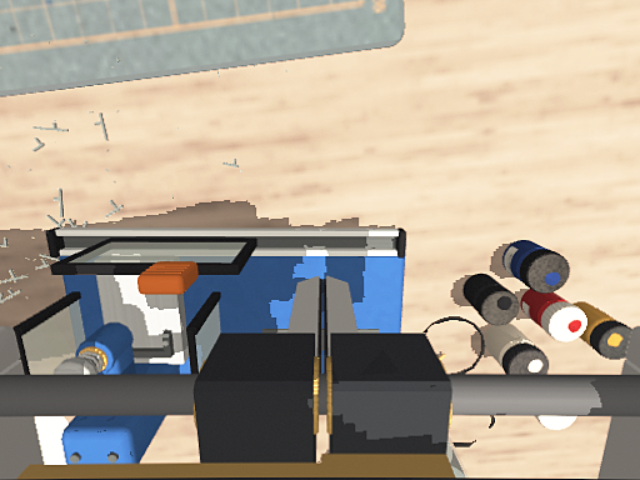

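```bash
python3 - <<'E'
from h import *
z=np.load('w2.npz');im,d,T=z['im'],z['d'],z['T']
o=ctrl.get_obs(); c,K,_=cal('wrist')
print('tcp px in wrist',proj('wrist',o['ee_pos'],T)*1.25)
he=np.array(c['hand_eye'])
for r in range(218,262,4):
    for col in (246,250,264,268):
        if d[r,col]>0:
            ry,_o=ray('wrist',[[col,r]],np.eye(4)); p=he@np.r_[ry[0]*d[r,col],1]; print(r,col,p[:3].round(3),end=' | ')
    print()
# scene: depth points near the fingertip
im,d=ctrl.camera('scene');T=c2w('scene')
m=np.zeros(d.shape,bool);m[150:185,198:222]=1
P=cloud('scene',d,m,T);q=P[(abs(P[:,0]-.7345)<.04)&(abs(P[:,1]-.048)<.06)&(P[:,2]>.05)];print('finger cloud',len(q),q.min(0),q.max(0),np.median(q,0)); print(q[np.argsort(q[:,2])[:8]].round(3))
E
```

```text
tcp px in wrist [[324.06119342 269.64939701]]
218 246 [-0.03  -0.013  0.078] | 218 250 [-0.029 -0.009  0.077] | 218 264 [-0.03   0.005  0.078] | 218 268 [-0.029  0.009  0.077] | 
222 246 [-0.034 -0.013  0.078] | 222 250 [ 0.009 -0.006 -0.039] | 222 264 [ 0.01   0.003 -0.04 ] | 222 268 [-0.034  0.009  0.077] | 
226 246 [ 0.01  -0.008 -0.047] | 226 250 [ 0.009 -0.006 -0.046] | 226 264 [ 0.01   0.003 -0.046] | 226 268 [ 0.01   0.005 -0.047] | 
230 246 [ 0.009 -0.008 -0.052] | 230 250 [ 0.01  -0.006 -0.053] | 230 264 [ 0.01   0.003 -0.053] | 230 268 [ 0.01   0.005 -0.053] | 
234 246 [ 0.009 -0.008 -0.058] | 234 250 [ 0.01  -0.005 -0.059] | 234 264 [ 0.01   0.002 -0.059] | 234 268 [ 0.01   0.005 -0.059] | 
238 246 [ 0.01  -0.007 -0.065] | 238 250 [ 0.009 -0.005 -0.063] | 238 264 [ 0.01   0.002 -0.064] | 238 268 [ 0.009  0.004 -0.064] | 
242 246 [ 0.009 -0.007 -0.069] | 242 250 [ 0.01  -0.005 -0.071] | 242 264 [ 0.009  0.002 -0.069] | 242 268 [ 0.01   0.004 -0.069] | 
246 246 [ 0.01  -0.007 -0.075] | 246 250 [ 0.01  -0.005 -0.075] | 246 264 [ 0.01   0.002 -0.075] | 246 268 [ 0.01   0.004 -0.074] | 
250 246 [ 0.01  -0.007 -0.08 ] | 250 250 [ 0.009 -0.005 -0.079] | 250 264 [ 0.01   0.002 -0.08 ] | 250 268 [ 0.01   0.004 -0.079] | 
254 246 [ 0.01  -0.007 -0.084] | 254 250 [ 0.01  -0.005 -0.084] | 254 264 [ 0.01   0.002 -0.084] | 254 268 [ 0.009  0.004 -0.083] | 
258 246 [ 0.01  -0.007 -0.088] | 258 250 [ 0.01  -0.005 -0.089] | 258 264 [ 0.01   0.002 -0.087] | 258 268 [ 0.01   0.004 -0.088] | 
finger cloud 178 [0.71640936 0.03610743 0.12994454] [0.74592082 0.06152034 0.21575309] [0.7259517  0.05600875 0.1771777 ]
[[0.735 0.057 0.13 ]
 [0.73  0.058 0.132]
 [0.735 0.057 0.134]
 [0.727 0.056 0.136]
 [0.723 0.055 0.136]
 [0.739 0.057 0.137]
 [0.736 0.055 0.137]
 [0.732 0.055 0.138]]
```

```bash
python3 - <<'E'
from h import *
z=np.load('w1.npz');im,d,T=z['im'],z['d'],z['T']; c,K,_=cal('wrist'); he=np.array(c['hand_eye'])
rr,cc=np.mgrid[:384,:512]
r,o=ray('wrist',np.c_[cc.ravel(),rr.ravel()],np.eye(4)); P=r*d.reshape(-1,1)@np.eye(3)
P=(P@he[:3,:3].T+he[:3,3]).reshape(384,512,3)
for nm,f in(('open','w1.npz'),('shut','w2.npz')):
    d=np.load(f)['d']; P=((r*d.reshape(-1,1))@he[:3,:3].T+he[:3,3]).reshape(384,512,3)
    m=(d>0)&(d<.26)&(P[...,2]<.03)&(abs(P[...,0])<.03)&(abs(P[...,1])<.07)
    q=P[m]; print(nm,len(q)); i=np.argsort(-q[:,2])[:300]; print(q[i[::25]].round(3).tolist())
E
```

```text
open 36753
[[-0.004, 0.046, -0.036], [-0.003, -0.048, -0.038], [-0.004, 0.045, -0.038], [0.01, 0.048, -0.039], [0.007, -0.048, -0.04], [0.01, 0.05, -0.041], [0.002, -0.048, -0.041], [0.007, -0.048, -0.042], [0.002, -0.048, -0.043], [0.01, -0.057, -0.043], [0.009, 0.049, -0.044], [0.01, 0.053, -0.045]]
shut 27242
[[-0.0, -0.067, 0.03], [0.0, -0.066, 0.027], [0.001, -0.053, 0.024], [0.0, -0.068, 0.021], [0.0, -0.068, 0.018], [0.0, -0.066, 0.016], [0.001, -0.056, 0.012], [0.002, -0.058, 0.008], [-0.003, -0.059, 0.007], [0.001, -0.056, 0.006], [-0.005, -0.062, 0.006], [-0.001, -0.065, 0.006]]
```

The guard has not moved: the tab is still at (168,278) in the wrist view. Both the wrist and scene depth put the real fingertips 37 mm short of the reported TCP (tip z 0.130 against 0.0935), so I closed above the tab. I'll use tip z = ee z + 0.037 from here.

Emit:
{"name": "step_arm", "arguments": {"deltas": [{"dp":[-0.02,-0.45,0],"twist":0},{"dp":[0,-0.45,0],"twist":0},{"dp":[0,-0.45,0],"twist":0},{"dp":[0,-0.45,0],"twist":0},{"dp":[0,-0.45,0],"twist":0},{"dp":[0,0,0],"twist":0},{"dp":[0,0,0],"twist":0},{"dp":[0,0,0.3],"twist":0},{"dp":[0,0,0.4],"twist":0},{"dp":[0,0,0.2],"twist":0},{"dp":[0,0,0],"twist":0}], "gripper": 0.2}}

```text
time_s: 7.45
ee_pos: [0.644, 0.0563, 0.055]
eef_rot: [-3.138, 0.0, 1.468]
force: [0.3, 0.3, 0.8]
grip_width: 0.0566
grip_force: 0.0
```

Emit:
{"name": "step_arm", "arguments": {"deltas": [{"dp":[0,0,0],"twist":0},{"dp":[0,0,0],"twist":0},{"dp":[0,0,0],"twist":0},{"dp":[0,0,0],"twist":0},{"dp":[0,0,0],"twist":0},{"dp":[0,0,0],"twist":0}], "gripper": -1, "squeeze": 12}}

```text
time_s: 8.05
ee_pos: [0.6451, 0.0564, 0.0579]
eef_rot: [3.141, -0.0, 1.468]
force: [-0.1, 0.2, 1.1]
grip_width: 0.0258
grip_force: 12.0
```

Gripped the tab (25.8 mm). Now slide it open by about 93 mm.

Emit:
{"name": "step_arm", "arguments": {"deltas": [{"dp":[0,0.2,0],"twist":0},{"dp":[0,0.35,0],"twist":0},{"dp":[0,0.4,0],"twist":0},{"dp":[0,0.4,0],"twist":0},{"dp":[0,0.4,0],"twist":0},{"dp":[0,0.35,0],"twist":0},{"dp":[0,0.2,0],"twist":0},{"dp":[0,0.05,0],"twist":0},{"dp":[0,0,0],"twist":0}]}}

```text
time_s: 8.95
ee_pos: [0.7395, 0.0466, 0.0579]
eef_rot: [3.14, -0.0, 1.468]
force: [0.8, -0.4, 4.2]
grip_width: 0.026
grip_force: 12.0
```

Emit:
{"name": "step_arm", "arguments": {"deltas": [{"dp":[0,0,0],"twist":0},{"dp":[0,0,0],"twist":0},{"dp":[0,0,-0.3],"twist":0},{"dp":[0,0,-0.6],"twist":0},{"dp":[0,0,-0.7],"twist":0}], "gripper": 0.2}}

```text
time_s: 9.45
ee_pos: [0.738, 0.0468, 0.1223]
eef_rot: [-3.14, 0.0, 1.469]
force: [-1.0, 1.0, -0.2]
grip_width: 0.0564
grip_force: 0.0
```

```bash
python3 - <<'E'
from h import *
o=ctrl.get_obs();print(o['ee_pos'],o['eef_rot'],o['qpos'])
plan([.504,-.314,.13],np.radians(89.6),12)
E
```

```text
[0.73801269 0.04682503 0.1223099 ] [-3.14018918e+00  1.36313215e-04  1.46852907e+00] [1.38378578e-02 7.82972484e-01 9.03410042e-01 2.73678192e-05
 1.45661995e+00 1.16102078e-01]
([-0.798, -0.408, -0.016], -0.114)
([-0.794, -0.415, -0.016], -0.114)
([-0.791, -0.421, -0.016], -0.114)
([-0.788, -0.427, -0.016], -0.114)
([-0.784, -0.433, -0.016], -0.114)
([-0.781, -0.44, -0.016], -0.114)
([-0.777, -0.446, -0.016], -0.114)
([-0.774, -0.452, -0.016], -0.114)
([-0.77, -0.458, -0.016], -0.114)
([-0.766, -0.464, -0.016], -0.114)
([-0.763, -0.47, -0.016], -0.114)
([-0.759, -0.476, -0.016], -0.114)
```

Emit:
{"name": "step_arm", "arguments": {"deltas": [{"dp":[-0.8,-0.41,-0.1],"twist":-0.11},{"dp":[-0.79,-0.41,-0.02],"twist":-0.11},{"dp":[-0.79,-0.42,0],"twist":-0.11},{"dp":[-0.79,-0.43,0],"twist":-0.11},{"dp":[-0.78,-0.43,0],"twist":-0.11},{"dp":[-0.78,-0.44,0],"twist":-0.11},{"dp":[-0.78,-0.45,0],"twist":-0.11},{"dp":[-0.77,-0.45,0],"twist":-0.11},{"dp":[-0.77,-0.46,0],"twist":-0.11},{"dp":[-0.77,-0.46,0],"twist":-0.11},{"dp":[-0.76,-0.47,0],"twist":-0.11},{"dp":[-0.76,-0.48,0],"twist":-0.11}]}}

```text
time_s: 10.65
ee_pos: [0.5031, -0.3147, 0.1274]
eef_rot: [3.141, 0.001, 1.561]
force: [1.2, -0.2, 0.3]
grip_width: 0.0564
grip_force: 0.0
```

Emit:
{"name": "step_arm", "arguments": {"deltas": [{"dp":[0,0,0],"twist":0},{"dp":[0,0,0],"twist":0}]}}

```text
time_s: 10.85
ee_pos: [0.5039, -0.3138, 0.1271]
eef_rot: [3.141, 0.0, 1.559]
force: [0.5, 0.8, -0.6]
grip_width: 0.0566
grip_force: 0.0
```

```bash
python3 - <<'E'
from h import *
o=ctrl.get_obs(); T=c2w('wrist',o); im,dep=ctrl.camera('wrist'); np.savez('w3.npz',im=im,d=dep,T=T)
print(o['ee_pos'],np.degrees(o['eef_rot']))
for r in ctrl.cut_out('wrist','plinth')[:4]:
    m=r['pixels']; P=cloud('wrist',dep,m,T); zt=np.percentile(P[:,2],90)
    for lo in (.009,.015):
        q=P[P[:,2]>lo]
        if len(q)>20: print(round(r['conf'],2),np.round(cv2.minAreaRect(q[:,:2].astype(np.float32))[0]+cv2.minAreaRect(q[:,:2].astype(np.float32))[1],4),cv2.minAreaRect(q[:,:2].astype(np.float32))[2],zt.round(4),im[m].mean(0).round())
# guard check from scene
im,d=ctrl.camera('scene');T=c2w('scene');hsv=cv2.cvtColor(im,cv2.COLOR_RGB2HSV); m=(hsv[...,0]<18)&(hsv[...,1]>190)&(d>0); m[:,:190]=0;m[:,250:]=0;m[:165]=0;m[205:]=0
print('tab',np.median(cloud('scene',d,m,T),0),m.sum(),'old .6393 .0619')
E
```

```text
[ 0.50389593 -0.31382931  0.12710982] [1.79959784e+02 1.49403707e-02 8.93380337e+01]
0.98 [ 0.424  -0.3058  0.0373  0.0212] 36.889705657958984 0.0132 [70. 43. 30.]
0.95 [ 0.5032 -0.2569  0.056   0.0311] 88.72999572753906 0.0191 [134.  80.  53.]
0.95 [ 0.5031 -0.2574  0.0525  0.0282] 84.33353424072266 0.0191 [134.  80.  53.]
0.61 [ 0.3943 -0.2241  0.0341  0.0564] 50.90168380737305 0.0191 [ 87. 193. 100.]
0.61 [ 0.3947 -0.223   0.0287  0.0505] 50.1607780456543 0.0191 [ 87. 193. 100.]
tab [0.7321256  0.05117096 0.10822973] 29 old .6393 .0619
```

Emit:
{"name": "step_arm", "arguments": {"deltas": [{"dp":[0.62,0.02,0],"twist":0},{"dp":[0.62,0,0],"twist":0},{"dp":[0.62,0,0.2],"twist":0},{"dp":[0,0,0.8],"twist":0},{"dp":[0,0,0.8],"twist":0},{"dp":[0,0,0.8],"twist":0},{"dp":[0,0,0.7],"twist":0},{"dp":[0,0,0.4],"twist":0},{"dp":[0,0,0.2],"twist":0},{"dp":[0,0,0.1],"twist":0},{"dp":[0,0,0],"twist":0},{"dp":[0,0,0],"twist":0}]}}

```text
time_s: 12.2
ee_pos: [0.5061, -0.2392, -0.0327]
eef_rot: [3.14, 0.001, 1.561]
force: [-0.2, 0.6, -0.0]
grip_width: 0.0568
grip_force: 0.0
```

Emit:
{"name": "step_arm", "arguments": {"deltas": [{"dp":[0,0,0],"twist":0},{"dp":[0,0,0],"twist":0},{"dp":[0,0,0],"twist":0},{"dp":[0,0,0],"twist":0},{"dp":[0,0,0],"twist":0}], "gripper": -1, "squeeze": 20}}

```text
time_s: 12.7
ee_pos: [0.5055, -0.2392, -0.0334]
eef_rot: [3.141, 0.0, 1.561]
force: [-0.3, -0.2, 3.2]
grip_width: 0.0318
grip_force: 19.8
```

Emit:
{"name": "step_arm", "arguments": {"deltas": [{"dp":[0,0,-0.4],"twist":0},{"dp":[0,0,-0.9],"twist":0},{"dp":[0,0,-0.9],"twist":0},{"dp":[0,0,-0.9],"twist":0},{"dp":[0,0,-0.7],"twist":0},{"dp":[0,0,-0.3],"twist":0}]}}

```text
time_s: 13.3
ee_pos: [0.5062, -0.2396, 0.133]
eef_rot: [3.138, 0.002, 1.561]
force: [0.1, 0.1, -0.5]
grip_width: 0.0321
grip_force: 19.8
```

```bash
python3 - <<'E'
from h import *
print(ctrl.get_obs()['grip_width'])
plan([.5903,.0768,.13],np.radians(84),10)
E
```

```text
0.032133195962147636
([0.793, 0.202, 0.007], 0.135)
([0.795, 0.195, 0.007], 0.135)
([0.797, 0.187, 0.007], 0.135)
([0.798, 0.179, 0.007], 0.135)
([0.8, 0.172, 0.007], 0.135)
([0.802, 0.164, 0.007], 0.135)
([0.803, 0.157, 0.007], 0.135)
([0.805, 0.149, 0.007], 0.135)
([0.806, 0.142, 0.007], 0.135)
([0.807, 0.134, 0.007], 0.135)
```

Emit:
{"name": "step_arm", "arguments": {"deltas": [{"dp":[0.5,0.2,0],"twist":0.13},{"dp":[0.8,0.2,0],"twist":0.13},{"dp":[0.8,0.19,0],"twist":0.13},{"dp":[0.8,0.18,0],"twist":0.13},{"dp":[0.8,0.17,0],"twist":0.14},{"dp":[0.8,0.16,0],"twist":0.14},{"dp":[0.8,0.16,0],"twist":0.14},{"dp":[0.8,0.15,0],"twist":0.14},{"dp":[0.8,0.14,0],"twist":0.14},{"dp":[0.7,0.13,0],"twist":0.13},{"dp":[0.4,0,0],"twist":0},{"dp":[0,0,0],"twist":0}]}}

```text
time_s: 14.5
ee_pos: [0.59, 0.0784, 0.1293]
eef_rot: [-3.14, 0.0, 1.469]
force: [0.3, -0.8, -0.4]
grip_width: 0.0318
grip_force: 19.8
```

```bash
python3 - <<'E'
from h import *
o=ctrl.get_obs(); T=c2w('wrist',o); im,dep=ctrl.camera('wrist'); np.savez('w4.npz',im=im,d=dep,T=T)
print(o['ee_pos'],np.degrees(o['eef_rot']),o['grip_width'])
TW=np.eye(4);TW[:3,:3]=Ro.from_euler('xyz',o['eef_rot']).as_matrix();TW[:3,3]=o['ee_pos']; iT=np.linalg.inv(TW)
rr,cc=np.mgrid[:384,:512]; r,org=ray('wrist',np.c_[cc.ravel(),rr.ravel()],T); P=(org+r*dep.reshape(-1,1)).reshape(384,512,3); L=P@iT[:3,:3].T+iT[:3,3]
hsv=cv2.cvtColor(im,cv2.COLOR_RGB2HSV)
m=(dep>0)&(dep<.26)&(L[...,2]>-.07)&(L[...,2]<-.02)&(abs(L[...,1])<.03)&(abs(L[...,0])<.06)
br=m&(hsv[...,0]<18)&(hsv[...,1]>90)
q=L[br];print('plinth tool',len(q),q.min(0).round(4),q.max(0).round(4),np.percentile(q,[3,97],axis=0).round(4).tolist())
f=L[m&~br];print('fing',len(f),np.percentile(f,[2,98],axis=0).round(4).tolist())
h=P[(dep>0)&(P[...,2]>.112)&(P[...,2]<.122)&(np.hypot(P[...,0]-.5817,P[...,1]-.0045)<.02)];print('head',len(h),cv2.minEnclosingCircle(h[:,:2].astype(np.float32)) if len(h) else 0)
cv2.imwrite('pics/w4.png',cv2.resize(im,(640,480))[...,::-1])
E
```

```text
[0.58997954 0.07841524 0.12929635] [-1.79916311e+02  9.10122949e-03  8.41468214e+01] 0.03181491686862079
plinth tool 4038 [-0.0401 -0.0176 -0.0696] [ 0.0114  0.0153 -0.0348] [[-0.0352, -0.0162, -0.0526], [0.0105, 0.0133, -0.0403]]
fing 1115 [[-0.018, -0.0283, -0.0696], [0.0102, 0.0258, -0.0387]]
head 0 0
```

View pics/w4.png

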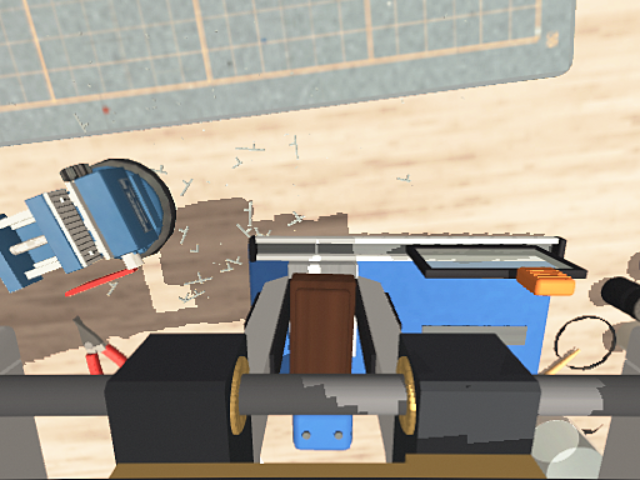

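The wrist view shows the plinth held between the fingers at (322,325) with its end free, and the guard fully open with its tab at (545,283). I check the clearance of the gripper's cross bar before going in.

```bash
python3 - <<'E'
from h import *
z=np.load('w4.npz');d=z['d'];c,K,_=cal('wrist');he=np.array(c['hand_eye'])
for p in [(256,305),(256,316),(256,330),(256,375),(150,280),(130,300),(375,280),(232,300),(200,230),(310,230)]:
    r,_=ray('wrist',[p],np.eye(4)); print(p,(he@np.r_[r[0]*d[p[1],p[0]],1])[:3].round(3) if d[p[1],p[0]]>0 else None)
E
```

```text
(256, 305) [ 0.029 -0.002 -0.15 ]
(256, 316) [ 0.027 -0.002 -0.153]
(256, 330) [ 0.023 -0.002 -0.152]
(256, 375) [ 0.019 -0.001 -0.162]
(150, 280) [ 0.034 -0.029 -0.147]
(130, 300) [ 0.034 -0.031 -0.155]
(375, 280) [ 0.034  0.029 -0.147]
(232, 300) [ 0.028 -0.008 -0.148]
(200, 230) [-0.058 -0.069  0.114]
(310, 230) [-0.057  0.06   0.113]
```

Emit:
{"name": "step_arm", "arguments": {"deltas": [{"dp":[0,0.015,0.5],"twist":0.03},{"dp":[0,0,0.8],"twist":0},{"dp":[0,0,0.8],"twist":0},{"dp":[0,0,0.7],"twist":0},{"dp":[0,0,0.3],"twist":0},{"dp":[0,0,0.1],"twist":0},{"dp":[0,0,0],"twist":0},{"dp":[0,0,0],"twist":0}]}}

```text
time_s: 15.35
ee_pos: [0.5918, 0.0767, 0.0037]
eef_rot: [3.14, -0.0, 1.464]
force: [0.3, 0.2, -0.8]
grip_width: 0.032
grip_force: 19.8
```

Emit:
{"name": "step_arm", "arguments": {"deltas": [{"dp":[-0.3,-0.025,0],"twist":0},{"dp":[-0.4,0,0],"twist":0},{"dp":[-0.3,0,0],"twist":0},{"dp":[0,0,0.08],"twist":0},{"dp":[0,0,0.04],"twist":0},{"dp":[0,0,0],"twist":0},{"dp":[0,0,0],"twist":0}]}}

```text
time_s: 16.05
ee_pos: [0.5857, 0.0376, -0.0026]
eef_rot: [-3.141, -0.0, 1.465]
force: [-0.7, 0.5, -1.2]
grip_width: 0.032
grip_force: 19.8
```

Emit:
{"name": "step_arm", "arguments": {"deltas": [{"dp":[-0.1,0.01,0],"twist":0},{"dp":[-0.1,0,0],"twist":0},{"dp":[-0.1,0,0],"twist":0},{"dp":[-0.1,0,0],"twist":0},{"dp":[0,0,0],"twist":0},{"dp":[0,0,0],"twist":0}]}}

```text
time_s: 16.65
ee_pos: [0.5844, 0.0212, -0.0024]
eef_rot: [3.142, -0.0, 1.464]
force: [0.5, 0.6, -0.6]
grip_width: 0.0315
grip_force: 19.8
```

Emit:
{"name": "step_arm", "arguments": {"deltas": [{"dp":[-0.03,0,0],"twist":0},{"dp":[-0.03,0,0],"twist":0},{"dp":[0,0,0.03],"twist":0},{"dp":[0,0,0],"twist":0},{"dp":[0,0,0],"twist":0}]}}

```text
time_s: 17.15
ee_pos: [0.5843, 0.0198, -0.0033]
eef_rot: [3.141, -0.001, 1.465]
force: [-0.8, 5.7, 2.3]
grip_width: 0.0321
grip_force: 19.8
```

Emit:
{"name": "step_arm", "arguments": {"deltas": [{"dp":[0.01,0,0],"twist":0},{"dp":[0,0,0],"twist":0},{"dp":[0,0,0],"twist":0},{"dp":[0,0,0],"twist":0}], "gripper": 0.0}}

```text
time_s: 17.55
ee_pos: [0.5842, 0.0192, -0.0037]
eef_rot: [-3.142, 0.0, 1.464]
force: [0.4, -0.1, 0.9]
grip_width: 0.047
grip_force: 0.0
```

Emit:
{"name": "step_arm", "arguments": {"deltas": [{"dp":[0.4,0,0],"twist":0},{"dp":[0.8,0,0],"twist":0},{"dp":[0.8,0,0],"twist":0},{"dp":[0.3,0,-0.5],"twist":0},{"dp":[0,0,-0.9],"twist":0},{"dp":[0,0,-0.9],"twist":0},{"dp":[0,0,-0.9],"twist":0},{"dp":[0,0,0],"twist":0},{"dp":[0,0,0],"twist":0}]}}

```text
time_s: 18.45
ee_pos: [0.594, 0.1117, 0.1246]
eef_rot: [3.141, -0.0, 1.465]
force: [-0.5, -0.7, -0.5]
grip_width: 0.0469
grip_force: 0.0
```

```bash
python3 - <<'E'
from h import *
o=ctrl.get_obs(); T=c2w('wrist',o); im,dep=ctrl.camera('wrist'); np.savez('w5.npz',im=im,d=dep,T=T)
print(o['ee_pos'],np.degrees(o['eef_rot']),o['grip_width'])
N=np.array([.5817,.0045]);a=np.radians(-96);R=np.array([[np.cos(a),-np.sin(a)],[np.sin(a),np.cos(a)]])
def st(P): return np.c_[(P[:,:2]-N)@R,P[:,2]]*1e3
rr,cc=np.mgrid[:384,:512]; r,org=ray('wrist',np.c_[cc.ravel(),rr.ravel()],T); P=org+r*dep.reshape(-1,1); S=st(P).reshape(384,512,3)
hsv=cv2.cvtColor(im,cv2.COLOR_RGB2HSV)
b=(dep>0)&(abs(S[...,0])<45)&(abs(S[...,1])<28)&(S[...,2]>33)&(S[...,2]<55)&(hsv[...,0]<18)&(hsv[...,1]>80)
q=S[b];print('plinth st',len(q),np.percentile(q,[1,99],axis=0).round(1).tolist())
t=q[q[:,2]>45.5];print('top',len(t),np.percentile(t,[1,50,99],axis=0).round(1).tolist())
fr=q[(q[:,0]<-18)];print('front part',np.percentile(fr,[1,99],axis=0).round(1).tolist())
h=S[(dep>0)&(S[...,2]>113)&(S[...,2]<121)&(np.hypot(S[...,0],S[...,1])<18)];print('head',len(h),cv2.minEnclosingCircle(h[:,:2].astype(np.float32)) if len(h) else 0)
og=S[(dep>0)&(hsv[...,0]<18)&(hsv[...,1]>180)&(S[...,2]>109)&(S[...,2]<120)&(S[...,0]<-40)];print('tab',len(og),og.mean(0) if len(og) else 0)
v=im[130:330,130:450,::-1];cv2.imwrite('pics/w5.png',cv2.resize(v,(800,500)))
E
```

```text
[0.59403873 0.1116517  0.12456594] [ 1.79950240e+02 -1.52066815e-02  8.39205043e+01] 0.046889075949245886
plinth st 890 [[-26.4, -15.3, 33.8], [14.7, 14.8, 49.6]]
top 528 [[-23.2, -12.9, 46.0], [-10.7, -0.8, 48.2], [6.4, 12.2, 49.7]]
front part [[-26.6, -15.0, 33.6], [-18.3, 15.5, 49.5]]
head 155 ((3.6773266792297363, -0.2830241024494171), 10.12595272064209)
tab 170 [-61.36308398 149.2140806  112.46548947]
```

View pics/w5.png

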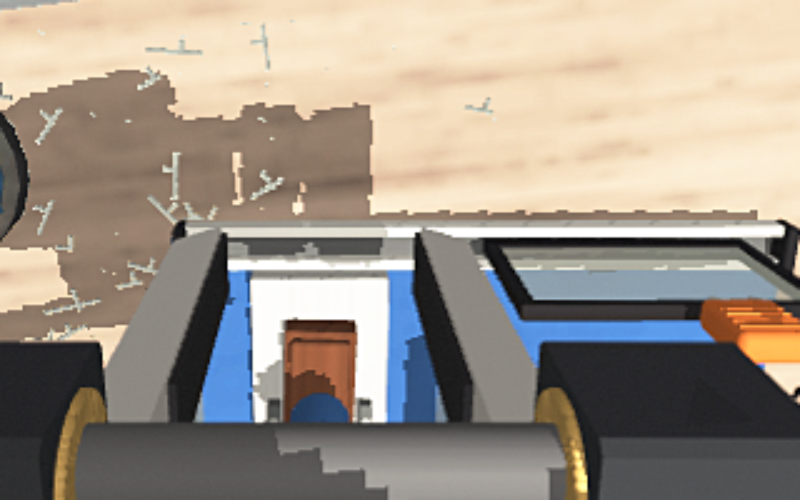

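The plinth sits in the nest between the side stops at (320,360), with its centre about 1.5 mm back of the nest point and y about 0. Now I shut the guard.

Emit:
{"name": "step_arm", "arguments": {"deltas": [{"dp":[-0.25,0.75,0],"twist":0},{"dp":[-0.25,0.75,0],"twist":0},{"dp":[-0.25,0.75,0],"twist":0},{"dp":[-0.25,0.75,0],"twist":0},{"dp":[-0.23,0.75,0],"twist":0},{"dp":[0,0,0.5],"twist":0},{"dp":[0,0,0.7],"twist":0},{"dp":[0,0,0.45],"twist":0},{"dp":[0,0,0],"twist":0}]}}

```text
time_s: 19.4
ee_pos: [0.7362, 0.0462, 0.0538]
eef_rot: [-3.136, 0.001, 1.464]
force: [0.5, 0.8, 0.1]
grip_width: 0.0472
grip_force: 0.0
```

Emit:
{"name": "step_arm", "arguments": {"deltas": [{"dp":[0,0,0],"twist":0},{"dp":[0,0,0],"twist":0},{"dp":[0,0,0],"twist":0},{"dp":[0,0,0],"twist":0},{"dp":[0,0,0],"twist":0}], "gripper": -1, "squeeze": 12}}

```text
time_s: 19.9
ee_pos: [0.7381, 0.046, 0.0589]
eef_rot: [3.141, -0.0, 1.464]
force: [0.8, 0.6, 2.7]
grip_width: 0.0256
grip_force: 12.0
```

Emit:
{"name": "step_arm", "arguments": {"deltas": [{"dp":[0,-0.2,0],"twist":0},{"dp":[0,-0.4,0],"twist":0},{"dp":[0,-0.4,0],"twist":0},{"dp":[0,-0.5,0],"twist":0},{"dp":[0,-0.5,0],"twist":0},{"dp":[0,-0.5,0],"twist":0},{"dp":[0,-0.5,0],"twist":0},{"dp":[0,-0.4,0],"twist":0},{"dp":[0,-0.25,0],"twist":0},{"dp":[0,-0.1,0],"twist":0},{"dp":[0,-0.02,0],"twist":0},{"dp":[0,0,0],"twist":0}]}}

```text
time_s: 21.1
ee_pos: [0.5909, 0.0615, 0.0588]
eef_rot: [3.134, -0.0, 1.464]
force: [24.2, -2.6, -13.7]
grip_width: 0.0611
grip_force: 12.0
```

```bash
python3 - <<'E'
from h import *
o=ctrl.get_obs(); T=c2w('wrist',o); im,dep=ctrl.camera('wrist'); np.savez('w6.npz',im=im,d=dep,T=T)
N=np.array([.5817,.0045]);a=np.radians(-96);R=np.array([[np.cos(a),-np.sin(a)],[np.sin(a),np.cos(a)]])
def st(P): return np.c_[(P[:,:2]-N)@R,P[:,2]]*1e3
rr,cc=np.mgrid[:384,:512]; r,org=ray('wrist',np.c_[cc.ravel(),rr.ravel()],T); S=st(org+r*dep.reshape(-1,1)).reshape(384,512,3)
hsv=cv2.cvtColor(im,cv2.COLOR_RGB2HSV)
g=(dep>0)&(hsv[...,0]<18)&(hsv[...,1]>180)&(S[...,2]>85)&(S[...,2]<122)&(S[...,0]<-40);print('tab',g.sum(),np.percentile(S[g],[2,98],axis=0).round(1).tolist())
L=(np.c_[(r*dep.reshape(-1,1)+org-o['ee_pos'])@Ro.from_euler('xyz',o['eef_rot']).as_matrix()]).reshape(384,512,3)
f=(dep>0)&(L[...,2]<-.03)&(L[...,2]>-.06)&(abs(L[...,0])<.012)&(abs(L[...,1])<.07)&(hsv[...,1]<60);print('fing y',np.unique((L[f][:,1]*1e3).round(0),return_counts=True))
im2,d2=ctrl.camera('scene');b=cv2.resize(im2[150:225,195:285,::-1],(480,400),interpolation=cv2.INTER_CUBIC)
c=cv2.resize(im[100:340,130:400,::-1],(450,400))
cv2.imwrite('pics/m6.png',cv2.resize(np.hstack([c,b]),(800,344)))
E
```

```text
tab 1323 [[-63.9, 6.8, 91.2], [-52.9, 31.4, 116.1]]
fing y (array([-61., -60., -59., -58., -57., -56., -55., -54., -53., -52., -51.,
       -50., -49., -44., -43., -42., -41., -40., -39., -38., -37., -36.,
       -35., -34., -33., -32., -31., -30., -29., -28., -27., -26., -25.,
       -24., -23., -22., -21., -20., -19., -17., -16., -15., -14., -13.,
       -12., -11., -10.,  -9.,  -8.,  -7.,  -6.,  -5.,  -4.,  -3.,  -2.,
        -1.,   0.,   2.,  18.,  19.,  20.,  21.,  29.,  30.,  31.,  32.,
        33.,  34.,  35.,  36.,  37.,  38.,  39.,  40.,  41.]), array([  1,   5,   6,   4,   7,   7,   4,   5,   7,   8,   3,   5,   2,
         2,  14,  15,  16,  19,  22,  18,  24,  24,  23,  25,  40, 165,
         9,   4,   5,   4,   4,   3,   7,   2,   6,   5,   5,   2,   8,
         4,   3,   4,   3,   4,   1,   4,   3,   5,   3,   2,   1,   2,
         1,   3,   5,   1,   4,   4,   2,   2,   1,   1,  44,  26,  40,
        25,  26,  22,  21,  20,  19,  20,  17,  16,   9]))
```

View pics/m6.png

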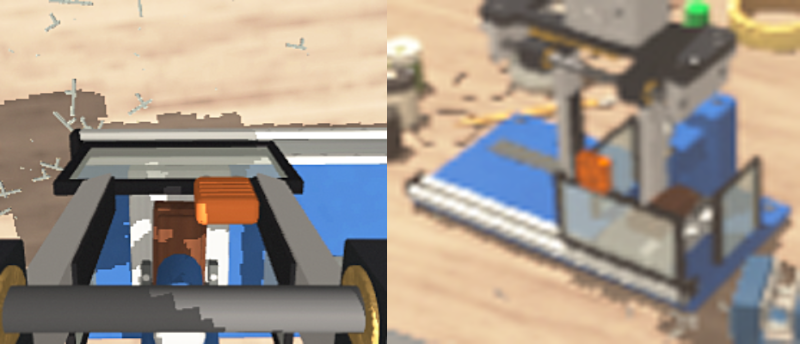

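The guard stands about 19 mm short of shut, with the tab (228,200) against the right finger, and that finger was pushed open at 12 N. I re-centre, grip harder and push slowly.

Emit:
{"name": "step_arm", "arguments": {"deltas": [{"dp":[0,0.2,0],"twist":0},{"dp":[0,0.2,0],"twist":0},{"dp":[0,0,0],"twist":0},{"dp":[0,0,0],"twist":0}], "squeeze": 25}}

```text
time_s: 21.6
ee_pos: [0.6083, 0.0596, 0.0587]
eef_rot: [3.131, -0.001, 1.464]
force: [35.6, -1.9, -18.2]
grip_width: 0.0259
grip_force: 25.0
```

Emit:
{"name": "step_arm", "arguments": {"deltas": [{"dp":[0,-0.1,0],"twist":0},{"dp":[0,-0.1,0],"twist":0},{"dp":[0,0,0],"twist":0}]}}

```text
time_s: 21.9
ee_pos: [0.6017, 0.0603, 0.0586]
eef_rot: [3.127, -0.001, 1.464]
force: [50.8, -2.8, -28.9]
grip_width: 0.0394
grip_force: 25.0
```

```bash
python3 - <<'E'
from h import *
N=np.array([.5817,.0045]);a=np.radians(-96);R=np.array([[np.cos(a),-np.sin(a)],[np.sin(a),np.cos(a)]])
for f in ['w1','w4','w5','w6']:
    z=np.load(f+'.npz');im,dep,T=z['im'],z['d'],z['T']; hsv=cv2.cvtColor(im,cv2.COLOR_RGB2HSV)
    rr,cc=np.mgrid[:384,:512]; r,org=ray('wrist',np.c_[cc.ravel(),rr.ravel()],T); P=org+r*dep.reshape(-1,1); S=(np.c_[(P[:,:2]-N)@R,P[:,2]]*1e3).reshape(384,512,3)
    g=(dep>0)&(abs(S[...,0]+58)<7)&(S[...,2]>78)&(S[...,2]<92)&(hsv[...,2]<70)
    o=(dep>0)&(abs(S[...,0]+58)<12)&(S[...,2]>98)&(S[...,2]<122)&(hsv[...,0]<18)&(hsv[...,1]>180)
    y=np.sort(S[g][:,1]);t=S[o][:,1]
    print(f,'guard',len(y),y[:3].round(1),y[-3:].round(1),np.percentile(y,[1,99]).round(1),'tab',np.percentile(t,[1,99]).round(1))
    w=(dep>0)&(abs(S[...,0]+58)<14)&(S[...,2]>22)&(S[...,2]<33)&(hsv[...,2]<60); y=S[w][:,1]; print('   track ends',np.percentile(y,[1,99]).round(1))
E
```

```text
w1 guard 491 [-168.7 -168.3 -167.6] [92.9 93.  93. ] [-21.   92.6] tab [44.5 67.7]
   track ends [-64.3 309.9]
w4 guard 631 [72.5 72.8 72.8] [187.7 187.7 188.2] [ 73.1 187.6] tab [138.  162.1]
   track ends [-64.8 208.7]
w5 guard 785 [72.8 72.8 72.9] [188.1 188.2 189. ] [ 73.1 187.1] tab [138.  161.9]
   track ends [-63.7 208.9]
w6 guard 965 [-58.3 -58.1 -58.1] [56.7 56.8 56.9] [-57.5  56.3] tab [ 6.5 31.9]
   track ends [-64.1 208.8]
```

This explains it. The tab is not centred on the guard (it sits about +20 mm off), so the guard spans -58..57 now and is fully shut, and earlier it had only reached 0.131, short of the 0.138 needed for step 1. I reopen it to about 0.128 (still short of open), draw the plinth forward out of the nest, open the guard fully, and then seat the plinth.

Emit:
{"name": "step_arm", "arguments": {"deltas": [{"dp":[0,0.1,0],"twist":0},{"dp":[0,0.2,0],"twist":0},{"dp":[0,0.35,0],"twist":0},{"dp":[0,0.4,0],"twist":0},{"dp":[0,0.4,0],"twist":0},{"dp":[0,0.4,0],"twist":0},{"dp":[0,0.4,0],"twist":0},{"dp":[0,0.4,0],"twist":0},{"dp":[0,0.35,0],"twist":0},{"dp":[0,0.2,0],"twist":0},{"dp":[0,0.1,0],"twist":0},{"dp":[0,0,0],"twist":0}], "squeeze": 18}}

```text
time_s: 23.1
ee_pos: [0.7276, 0.0472, 0.0586]
eef_rot: [3.141, -0.0, 1.464]
force: [0.8, 1.1, 3.3]
grip_width: 0.0257
grip_force: 18.0
```

Emit:
{"name": "step_arm", "arguments": {"deltas": [{"dp":[0,0,0],"twist":0},{"dp":[0,0,0],"twist":0},{"dp":[0,0,-0.4],"twist":0},{"dp":[0,0,-0.7],"twist":0},{"dp":[0,0,-0.53],"twist":0},{"dp":[0.25,-0.7,0],"twist":0},{"dp":[0.25,-0.7,0],"twist":0},{"dp":[0.25,-0.7,0],"twist":0},{"dp":[0.25,-0.7,0],"twist":0},{"dp":[0.25,-0.69,0],"twist":0}], "gripper": 0.0}}

```text
time_s: 24.1
ee_pos: [0.5925, 0.1121, 0.1249]
eef_rot: [3.141, -0.0, 1.464]
force: [-0.3, 0.8, -0.4]
grip_width: 0.0468
grip_force: 0.0
```

Emit:
{"name": "step_arm", "arguments": {"deltas": [{"dp":[0,0,0.4],"twist":0},{"dp":[0,0,0.8],"twist":0},{"dp":[0,0,0.8],"twist":0},{"dp":[0,0,0.7],"twist":0},{"dp":[0,0,0.39],"twist":0},{"dp":[0,0,0],"twist":0},{"dp":[0,0,0],"twist":0}]}}

```text
time_s: 24.8
ee_pos: [0.5944, 0.1117, 0.0014]
eef_rot: [3.14, -0.0, 1.464]
force: [-0.4, 0.2, 0.2]
grip_width: 0.0471
grip_force: 0.0
```

Emit:
{"name": "step_arm", "arguments": {"deltas": [{"dp":[-0.4,0,0.1],"twist":0},{"dp":[-0.7,0,0],"twist":0},{"dp":[-0.7,0,0],"twist":0},{"dp":[-0.5,0,0],"twist":0},{"dp":[0,0,0],"twist":0},{"dp":[0,0,0],"twist":0}]}}

```text
time_s: 25.4
ee_pos: [0.5843, 0.0196, -0.0032]
eef_rot: [3.14, -0.0, 1.463]
force: [0.0, 0.2, 0.0]
grip_width: 0.047
grip_force: 0.0
```

Emit:
{"name": "step_arm", "arguments": {"deltas": [{"dp":[0,0,0],"twist":0},{"dp":[0,0,0],"twist":0},{"dp":[0,0,0],"twist":0},{"dp":[0,0,0],"twist":0}], "gripper": -1, "squeeze": 15}}

```text
time_s: 25.8
ee_pos: [0.584, 0.0207, -0.0039]
eef_rot: [3.141, -0.0, 1.465]
force: [0.3, 1.8, 1.3]
grip_width: 0.0319
grip_force: 15.0
```

Emit:
{"name": "step_arm", "arguments": {"deltas": [{"dp":[0.1,0,-0.02],"twist":0},{"dp":[0.2,0,0],"twist":0},{"dp":[0.13,0,0],"twist":0},{"dp":[0,0,0.02],"twist":0},{"dp":[0,0,0],"twist":0}]}}

```text
time_s: 26.3
ee_pos: [0.5859, 0.0377, -0.0039]
eef_rot: [3.141, -0.0, 1.465]
force: [0.0, 0.4, 1.7]
grip_width: 0.0319
grip_force: 15.0
```

Emit:
{"name": "step_arm", "arguments": {"deltas": [{"dp":[0,0,0],"twist":0},{"dp":[0,0,0],"twist":0},{"dp":[0,0,0],"twist":0},{"dp":[0.4,0,0],"twist":0},{"dp":[0.8,0,0],"twist":0},{"dp":[0.7,0,0],"twist":0},{"dp":[0,0,-0.6],"twist":0},{"dp":[0,0,-0.9],"twist":0},{"dp":[0,0,-0.9],"twist":0},{"dp":[0,0,-0.8],"twist":0}], "gripper": 0.0}}

```text
time_s: 27.3
ee_pos: [0.5938, 0.114, 0.1258]
eef_rot: [3.141, -0.0, 1.465]
force: [0.4, 0.3, -0.4]
grip_width: 0.0471
grip_force: 0.0
```

```bash
cat >> h.py <<'E'
N=np.array([.5817,.0045]);_a=np.radians(-96);R2=np.array([[np.cos(_a),-np.sin(_a)],[np.sin(_a),np.cos(_a)]])
def look():
    o=ctrl.get_obs(); T=c2w('wrist',o); im,dep=ctrl.camera('wrist'); np.savez('last.npz',im=im,d=dep,T=T); hsv=cv2.cvtColor(im,cv2.COLOR_RGB2HSV)
    rr,cc=np.mgrid[:384,:512]; r,org=ray('wrist',np.c_[cc.ravel(),rr.ravel()],T); P=org+r*dep.reshape(-1,1); S=(np.c_[(P[:,:2]-N)@R2,P[:,2]]*1e3).reshape(384,512,3)
    print('ee',np.round(o['ee_pos'],4),'st',(((np.array(o['ee_pos'])[:2]-N)@R2)*1e3).round(1),'yaw',np.degrees(o['eef_rot'][2]).round(2))
    ok=dep>0
    q=S[ok&(abs(S[...,0])<60)&(abs(S[...,1])<28)&(S[...,2]>33)&(S[...,2]<55)&(hsv[...,0]<18)&(hsv[...,1]>80)]
    if len(q)>20: print('plinth',len(q),np.percentile(q,[1,99],axis=0).round(1).tolist())
    g=ok&(abs(S[...,0]+58)<7)&(S[...,2]>78)&(S[...,2]<92)&(hsv[...,2]<70)&(S[...,1]>-70)
    if g.sum()>20: print('guard',np.percentile(S[g][:,1],[1,99]).round(1))
    return S,im,dep
E
python3 -c "
from h import *
look()"
```

```text
ee [0.5938 0.114  0.1258] st [-110.2    0.6] yaw 83.92
plinth 1275 [[-43.1, -15.8, 34.2], [8.5, 14.9, 49.7]]
guard [ 69.6 175.6]
```

Emit:
{"name": "step_arm", "arguments": {"deltas": [{"dp":[-0.26,0.7,0],"twist":0},{"dp":[-0.26,0.7,0],"twist":0},{"dp":[-0.26,0.7,0],"twist":0},{"dp":[-0.26,0.7,0],"twist":0},{"dp":[-0.27,0.7,0],"twist":0},{"dp":[0,0,0.5],"twist":0},{"dp":[0,0,0.7],"twist":0},{"dp":[0,0,0.48],"twist":0},{"dp":[0,0,0],"twist":0}]}}

```text
time_s: 28.25
ee_pos: [0.7263, 0.0468, 0.0538]
eef_rot: [-3.138, 0.0, 1.465]
force: [0.3, 0.1, 1.1]
grip_width: 0.0469
grip_force: 0.0
```

Emit:
{"name": "step_arm", "arguments": {"deltas": [{"dp":[0,0,0],"twist":0},{"dp":[0,0,0],"twist":0},{"dp":[0,0,0],"twist":0},{"dp":[0,0,0],"twist":0}], "gripper": -1, "squeeze": 12}}

```text
time_s: 28.65
ee_pos: [0.7279, 0.046, 0.0579]
eef_rot: [3.14, -0.0, 1.464]
force: [-0.9, 0.8, 4.1]
grip_width: 0.0256
grip_force: 12.0
```

Emit:
{"name": "step_arm", "arguments": {"deltas": [{"dp":[0,0.15,0],"twist":0},{"dp":[0,0.2,0],"twist":0},{"dp":[0,0.2,0],"twist":0},{"dp":[0,0.15,0],"twist":0},{"dp":[0,0.1,0],"twist":0},{"dp":[0,0,0],"twist":0},{"dp":[0,0,0],"twist":0}]}}

```text
time_s: 29.35
ee_pos: [0.7575, 0.043, 0.0577]
eef_rot: [-3.136, 0.0, 1.465]
force: [-24.2, 2.4, 15.7]
grip_width: 0.0261
grip_force: 12.0
```

Emit:
{"name": "step_arm", "arguments": {"deltas": [{"dp":[0,-0.03,0],"twist":0},{"dp":[0,0,0],"twist":0},{"dp":[0,0,0],"twist":0},{"dp":[0,0,-0.4],"twist":0},{"dp":[0,0,-0.7],"twist":0},{"dp":[0,0,-0.55],"twist":0},{"dp":[0.25,-0.8,0],"twist":0},{"dp":[0.25,-0.85,0],"twist":0},{"dp":[0.25,-0.85,0],"twist":0},{"dp":[0.25,-0.85,0],"twist":0},{"dp":[0.27,-0.85,0],"twist":0},{"dp":[0,0,0],"twist":0}], "gripper": 0.0}}

```text
time_s: 30.55
ee_pos: [0.5942, 0.1125, 0.1245]
eef_rot: [3.141, -0.0, 1.466]
force: [-0.1, -0.0, -0.1]
grip_width: 0.047
grip_force: 0.0
```

```bash
python3 -c "
from h import *
look()"
```

```text
ee [0.5942 0.1125 0.1245] st [-108.7    1.1] yaw 84.01
plinth 1275 [[-43.1, -15.9, 34.2], [8.0, 14.6, 49.8]]
guard [ 91.2 205.9]
```

The guard now spans 91..206, so it is fully open (about 0.149). Now I seat the plinth.

Emit:
{"name": "step_arm", "arguments": {"deltas": [{"dp":[0,-0.01,0.4],"twist":0},{"dp":[0,0,0.8],"twist":0},{"dp":[0,0,0.8],"twist":0},{"dp":[0,0,0.7],"twist":0},{"dp":[0,0,0.49],"twist":0},{"dp":[0,0,0],"twist":0},{"dp":[-0.4,0,0],"twist":0},{"dp":[-0.7,0,0],"twist":0},{"dp":[-0.5,0,0],"twist":0},{"dp":[-0.28,0,0],"twist":0},{"dp":[0,0,0],"twist":0}]}}

```text
time_s: 31.7
ee_pos: [0.5888, 0.0345, -0.0035]
eef_rot: [3.14, -0.0, 1.462]
force: [0.2, 0.2, -0.3]
grip_width: 0.0469
grip_force: 0.0
```

Emit:
{"name": "step_arm", "arguments": {"deltas": [{"dp":[0,0,0],"twist":0},{"dp":[0,0,0],"twist":0},{"dp":[0,0,0],"twist":0},{"dp":[0,0,0],"twist":0}], "gripper": -1, "squeeze": 15}}

```text
time_s: 32.1
ee_pos: [0.5882, 0.0369, -0.0046]
eef_rot: [3.141, -0.0, 1.465]
force: [-0.6, 1.4, 2.8]
grip_width: 0.032
grip_force: 14.8
```

Emit:
{"name": "step_arm", "arguments": {"deltas": [{"dp":[0,-0.065,-0.03],"twist":0},{"dp":[0,0,0],"twist":0},{"dp":[0,0,0],"twist":0}]}}

```text
time_s: 32.4
ee_pos: [0.5853, 0.0365, -0.0037]
eef_rot: [-3.141, 0.0, 1.464]
force: [0.2, 0.5, -0.6]
grip_width: 0.0322
grip_force: 14.8
```

Emit:
{"name": "step_arm", "arguments": {"deltas": [{"dp":[-0.1,0,0],"twist":0},{"dp":[-0.1,0,0],"twist":0},{"dp":[-0.1,0,0],"twist":0},{"dp":[-0.1,0,0],"twist":0},{"dp":[0,0,0],"twist":0},{"dp":[0,0,0],"twist":0}]}}

```text
time_s: 33.0
ee_pos: [0.5835, 0.0204, -0.0038]
eef_rot: [-3.141, -0.0, 1.464]
force: [-0.8, 1.0, -1.0]
grip_width: 0.0319
grip_force: 14.9
```

Emit:
{"name": "step_arm", "arguments": {"deltas": [{"dp":[-0.03,0,0],"twist":0},{"dp":[-0.02,0,0.02],"twist":0},{"dp":[0,0,0],"twist":0},{"dp":[0,0,0],"twist":0}]}}

```text
time_s: 33.4
ee_pos: [0.583, 0.0198, -0.0045]
eef_rot: [-3.14, -0.002, 1.464]
force: [-4.0, 10.4, 1.9]
grip_width: 0.0315
grip_force: 15.0
```

Emit:
{"name": "step_arm", "arguments": {"deltas": [{"dp":[0.02,0,0],"twist":0},{"dp":[0,0,0],"twist":0},{"dp":[0,0,0],"twist":0},{"dp":[0,0,0],"twist":0},{"dp":[0.4,0,0],"twist":0},{"dp":[0.8,0,0],"twist":0},{"dp":[0.8,0,0],"twist":0},{"dp":[0.3,0,-0.5],"twist":0},{"dp":[0,0,-0.9],"twist":0},{"dp":[0,0,-0.9],"twist":0},{"dp":[0,0,-0.9],"twist":0},{"dp":[0,0,0],"twist":0}], "gripper": 0.0}}

```text
time_s: 34.6
ee_pos: [0.5955, 0.1122, 0.1288]
eef_rot: [3.134, -0.002, 1.465]
force: [0.1, -0.1, 0.2]
grip_width: 0.0469
grip_force: 0.0
```

```bash
python3 -c "
from h import *
look()"
```

```text
ee [0.5955 0.1122 0.1288] st [-108.6    2.4] yaw 83.93
plinth 876 [[-26.1, -16.9, 33.7], [17.4, 13.6, 49.6]]
guard [ 91.1 205.8]
```

Emit:
{"name": "step_arm", "arguments": {"deltas": [{"dp":[-0.26,0.83,0],"twist":0},{"dp":[-0.26,0.83,0],"twist":0},{"dp":[-0.26,0.83,0],"twist":0},{"dp":[-0.26,0.83,0],"twist":0},{"dp":[-0.26,0.85,0],"twist":0},{"dp":[0,0,0.6],"twist":0},{"dp":[0,0,0.7],"twist":0},{"dp":[0,0,0.43],"twist":0},{"dp":[0,0,0],"twist":0}]}}

```text
time_s: 35.55
ee_pos: [0.7532, 0.0421, 0.0528]
eef_rot: [-3.14, 0.0, 1.465]
force: [1.1, -0.1, 0.6]
grip_width: 0.0471
grip_force: 0.0
```

Emit:
{"name": "step_arm", "arguments": {"deltas": [{"dp":[0,0,0],"twist":0},{"dp":[0,0,0],"twist":0},{"dp":[0,0,0],"twist":0},{"dp":[0,0,0],"twist":0}], "gripper": -1, "squeeze": 12}}

```text
time_s: 35.95
ee_pos: [0.7537, 0.0417, 0.0541]
eef_rot: [-3.141, -0.0, 1.464]
force: [1.9, 0.9, -2.1]
grip_width: 0.0264
grip_force: 12.0
```

Emit:
{"name": "step_arm", "arguments": {"deltas": [{"dp":[0,-0.2,-0.02],"twist":0},{"dp":[0,-0.4,0],"twist":0},{"dp":[0,-0.45,0],"twist":0},{"dp":[0,-0.5,0],"twist":0},{"dp":[0,-0.5,0],"twist":0},{"dp":[0,-0.5,0],"twist":0},{"dp":[0,-0.5,0],"twist":0},{"dp":[0,-0.4,0],"twist":0},{"dp":[0,-0.2,0],"twist":0},{"dp":[0,-0.09,0],"twist":0},{"dp":[0,0,0],"twist":0},{"dp":[0,0,0],"twist":0}]}}

```text
time_s: 37.15
ee_pos: [0.6079, 0.0568, 0.0551]
eef_rot: [3.135, -0.0, 1.464]
force: [23.5, -2.3, -18.2]
grip_width: 0.0264
grip_force: 12.0
```

The force of 24 N at tab y 20.6 means the guard is on its shut stop. Release it, and on to the mallet.

Emit:
{"name": "step_arm", "arguments": {"deltas": [{"dp":[0,0,0],"twist":0},{"dp":[0,0,0],"twist":0},{"dp":[0,0,0],"twist":0},{"dp":[0,0,-0.4],"twist":0},{"dp":[0,0,-0.7],"twist":0},{"dp":[0,0,-0.7],"twist":0}], "gripper": 0.0}}

```text
time_s: 37.75
ee_pos: [0.6047, 0.0574, 0.1281]
eef_rot: [-3.141, 0.0, 1.464]
force: [-0.4, -0.0, -0.0]
grip_width: 0.0472
grip_force: 0.0
```

```bash
python3 - <<'E'
from h import *
look()
plan([.497,.364,.13],np.radians(27.6),16)
E
```

```text
ee [0.6047 0.0574 0.1281] st [-55.   17.4] yaw 83.9
plinth 831 [[-25.9, -16.4, 35.6], [22.0, 14.3, 49.7]]
guard [-56.9  56. ]
([0.458, -0.221, 0.005], 0.88)
([0.444, -0.249, 0.005], 0.88)
([0.427, -0.276, 0.005], 0.88)
([0.41, -0.302, 0.005], 0.88)
([0.39, -0.326, 0.005], 0.88)
([0.37, -0.349, 0.005], 0.88)
([0.348, -0.372, 0.005], 0.88)
([0.324, -0.392, 0.005], 0.88)
([0.299, -0.411, 0.005], 0.88)
([0.274, -0.429, 0.005], 0.88)
([0.247, -0.445, 0.005], 0.88)
([0.219, -0.459, 0.005], 0.88)
([0.19, -0.472, 0.005], 0.88)
([0.161, -0.483, 0.005], 0.88)
([0.131, -0.492, 0.005], 0.88)
([0.101, -0.499, 0.005], 0.88)
```

Emit:
{"name": "step_arm", "arguments": {"deltas": [{"dp":[0.46,-0.22,0],"twist":0.88},{"dp":[0.44,-0.25,0],"twist":0.88},{"dp":[0.43,-0.28,0],"twist":0.88},{"dp":[0.41,-0.3,0],"twist":0.88},{"dp":[0.39,-0.33,0],"twist":0.88},{"dp":[0.37,-0.35,0],"twist":0.88},{"dp":[0.35,-0.37,0],"twist":0.88},{"dp":[0.32,-0.39,0],"twist":0.88},{"dp":[0.3,-0.41,0],"twist":0.88},{"dp":[0.27,-0.43,0],"twist":0.88},{"dp":[0.25,-0.44,0],"twist":0.88},{"dp":[0.22,-0.46,0],"twist":0.88}], "gripper": 0.7}}

```text
time_s: 39.0
ee_pos: [0.5224, 0.288, 0.1273]
eef_rot: [3.142, -0.0, 0.724]
force: [-0.0, 0.6, -0.1]
grip_width: 0.0798
grip_force: 0.0
```

Emit:
{"name": "step_arm", "arguments": {"deltas": [{"dp":[0.19,-0.47,0],"twist":0.88},{"dp":[0.16,-0.48,0],"twist":0.88},{"dp":[0.13,-0.49,0],"twist":0.88},{"dp":[0.1,-0.5,0],"twist":0.88},{"dp":[0,0,0],"twist":0},{"dp":[0,0,0],"twist":0}]}}

```text
time_s: 39.6
ee_pos: [0.4953, 0.3635, 0.1271]
eef_rot: [3.141, 0.0, 0.483]
force: [0.3, -0.0, 0.3]
grip_width: 0.0799
grip_force: 0.0
```

```bash
python3 - <<'E'
from h import *
S,im,dep=look(); o=ctrl.get_obs(); T=np.load('last.npz')['T']; hsv=cv2.cvtColor(im,cv2.COLOR_RGB2HSV)
ok=dep>0
red=((hsv[...,0]<5)|(hsv[...,0]>174))&(hsv[...,1]>180)&ok
P=cloud('wrist',dep,red,T);q=P[(P[:,2]>.046)&(P[:,2]<.06)&(np.hypot(P[:,0]-.54,P[:,1]-.385)<.05)]
print('red',len(q),cv2.minEnclosingCircle(q[:,:2].astype(np.float32)),np.median(q,0)); hc=np.array(cv2.minEnclosingCircle(q[:,:2].astype(np.float32))[0])
wood=(hsv[...,0]>8)&(hsv[...,0]<28)&(hsv[...,1]>90)&ok
W=cloud('wrist',dep,wood,T);d=np.hypot(*(W[:,:2]-hc).T);W=W[(W[:,2]>.028)&(W[:,2]<.044)&(d>.03)&(d<.15)]
print('handle',len(W),np.median(W,0)); dr=hc-W[:,:2].mean(0) if len(W) else 0; print('yaw',np.degrees(np.arctan2(dr[1],dr[0])) if len(W) else 0)
C=cloud('wrist',dep,wood,T);C=C[(C[:,2]>.003)&(C[:,2]<.009)&(np.hypot(*(C[:,:2]-hc).T)<.08)];print('coaster',len(C),cv2.minEnclosingCircle(C[:,:2].astype(np.float32)))
E
```

```text
ee [0.4953 0.3635 0.1271] st [-348.  -123.4] yaw 27.7
red 321 ((0.5385863184928894, 0.38743701577186584), 0.018801100552082062) [0.52832585 0.38308913 0.05204149]
handle 933 [0.45715698 0.34757521 0.03749762]
yaw 26.12605112208138
coaster 3388 ((0.5367068648338318, 0.3871381878852844), 0.04407026991248131)
```

Emit:
{"name": "step_arm", "arguments": {"deltas": [{"dp":[0.4,0,0],"twist":0.38},{"dp":[0.5,0,0],"twist":0},{"dp":[0.3,0,0.3],"twist":0},{"dp":[0,0,0.8],"twist":0},{"dp":[0,0,0.8],"twist":0},{"dp":[0,0,0.8],"twist":0},{"dp":[0,0,0.6],"twist":0},{"dp":[0,0,0.35],"twist":0},{"dp":[0,0,0],"twist":0},{"dp":[0,0,0],"twist":0}]}}

```text
time_s: 40.65
ee_pos: [0.539, 0.385, -0.0177]
eef_rot: [-3.141, -0.001, 0.455]
force: [-0.5, -0.4, 0.6]
grip_width: 0.0799
grip_force: 0.0
```

Emit:
{"name": "step_arm", "arguments": {"deltas": [{"dp":[0,0,0],"twist":0},{"dp":[0,0,0],"twist":0},{"dp":[0,0,0],"twist":0},{"dp":[0,0,0],"twist":0},{"dp":[0,0,0],"twist":0},{"dp":[0,0,0],"twist":0},{"dp":[0,0,0],"twist":0}], "gripper": -1, "squeeze": 40}}

```text
time_s: 41.35
ee_pos: [0.5383, 0.3852, -0.0187]
eef_rot: [-3.141, -0.0, 0.455]
force: [-0.5, 1.6, 0.7]
grip_width: 0.037
grip_force: 40.8
```

Emit:
{"name": "step_arm", "arguments": {"deltas": [{"dp":[0,0,-0.3],"twist":0},{"dp":[0,0,-0.7],"twist":0},{"dp":[0,0,-0.8],"twist":0},{"dp":[0,0,-0.8],"twist":0},{"dp":[0,0,-0.8],"twist":0},{"dp":[0,0,-0.57],"twist":0}]}}

```text
time_s: 41.95
ee_pos: [0.5385, 0.3851, 0.1431]
eef_rot: [-3.141, -0.002, 0.455]
force: [-0.1, 0.4, -3.1]
grip_width: 0.0371
grip_force: 40.7
```

Emit:
{"name": "step_arm", "arguments": {"deltas": [{"dp":[-0.15,0.4,0],"twist":0},{"dp":[-0.25,0.7,0],"twist":0},{"dp":[-0.3,0.83,0],"twist":0},{"dp":[-0.3,0.83,0],"twist":0},{"dp":[-0.3,0.83,0],"twist":0},{"dp":[-0.3,0.83,0],"twist":0},{"dp":[-0.3,0.83,0],"twist":0},{"dp":[-0.3,0.83,0],"twist":0},{"dp":[-0.3,0.83,0],"twist":0},{"dp":[-0.3,0.83,0],"twist":0},{"dp":[-0.27,0.8,0],"twist":0},{"dp":[-0.17,0.53,0],"twist":0}]}}

```text
time_s: 43.15
ee_pos: [0.5811, -0.0001, 0.1406]
eef_rot: [3.141, 0.0, 0.453]
force: [-0.3, 1.0, -3.0]
grip_width: 0.0371
grip_force: 40.7
```

Emit:
{"name": "step_arm", "arguments": {"deltas": [{"dp":[0,0,0],"twist":0},{"dp":[0,0,0],"twist":0}]}}

```text
time_s: 43.35
ee_pos: [0.581, 0.0022, 0.1403]
eef_rot: [-3.141, 0.0, 0.454]
force: [0.1, 1.0, -2.9]
grip_width: 0.0369
grip_force: 41.2
```

```bash
python3 - <<'E'
from h import *
o=ctrl.get_obs();print(o['ee_pos'],np.degrees(o['eef_rot']),o['grip_width'],o['grip_force'])
print('remaining',tool(np.array([.5814,.0023,.1253])-o['ee_pos']))
# mallet head in the hand
T=c2w('wrist',o);im,dep=ctrl.camera('wrist');hsv=cv2.cvtColor(im,cv2.COLOR_RGB2HSV)
red=((hsv[...,0]<5)|(hsv[...,0]>174))&(hsv[...,1]>150)
P=cloud('wrist',dep,red,T);P=P[np.linalg.norm(P-o['ee_pos'],axis=1)<.12]
L=(P-o['ee_pos'])@Ro.from_euler('xyz',o['eef_rot']).as_matrix(); print(len(L),np.percentile(L,[2,50,98],axis=0).round(4).tolist())
t=L[L[:,2]<np.percentile(L[:,2],60)+.002]; A=np.c_[t[:,:2],np.ones(len(t))]; print('red plane slope',np.linalg.lstsq(A,t[:,2],rcond=None)[0].round(3), cv2.minEnclosingCircle(t[:,:2].astype(np.float32)))
E
```

```text
[0.58104085 0.00219288 0.14027918] [-1.79991762e+02  1.17932513e-04  2.60105314e+01] 0.03688266082854381 41.16236127912998
remaining [0.009 0.002 0.374]
3882 [[-0.0143, -0.0174, -0.0721], [0.0039, -0.0006, -0.0709], [0.0196, 0.0162, -0.063]]
red plane slope [ 0.005  0.    -0.071] ((0.0016914458246901631, -0.0004830563848372549), 0.0192691832780838)
```

Emit:
{"name": "step_arm", "arguments": {"deltas": [{"dp":[0.01,0,0.4],"twist":0},{"dp":[0,0,0.5],"twist":0},{"dp":[0,0,0.4],"twist":0},{"dp":[0,0,0.2],"twist":0},{"dp":[0,0,0.02],"twist":0},{"dp":[0,0,0],"twist":0}]}}

```text
time_s: 44.0
ee_pos: [0.5817, 0.0037, 0.0802]
eef_rot: [-3.141, -0.001, 0.456]
force: [-3.3, 3.3, 4.6]
grip_width: 0.037
grip_force: 41.0
```

Emit:
{"name": "step_arm", "arguments": {"deltas": [{"dp":[0,0,0.04],"twist":0},{"dp":[0,0,0.02],"twist":0},{"dp":[0,0,0],"twist":0}]}}

```text
time_s: 44.3
ee_pos: [0.5822, 0.0038, 0.079]
eef_rot: [3.141, -0.002, 0.456]
force: [-4.7, 4.1, 14.5]
grip_width: 0.0371
grip_force: 40.0
```

Emit:
{"name": "step_arm", "arguments": {"deltas": [{"dp":[0,0,-0.3],"twist":0},{"dp":[0,0,-0.6],"twist":0},{"dp":[0,0,-0.7],"twist":0},{"dp":[0,0,0],"twist":0}]}}

```text
time_s: 44.7
ee_pos: [0.5832, 0.0028, 0.1449]
eef_rot: [3.138, -0.005, 0.456]
force: [0.7, -0.5, -1.9]
grip_width: 0.0368
grip_force: 40.8
```

```bash
python3 - <<'E'
from h import *
plan([.5383,.3852,.142],.455,12)
E
```

```text
12 x ([0.266, -0.757, 0.006], 0.001)
```

Emit:
{"name": "step_arm", "arguments": {"deltas": [{"dp":[0.13,-0.4,0],"twist":0},{"dp":[0.25,-0.7,0],"twist":0},{"dp":[0.3,-0.84,0],"twist":0},{"dp":[0.3,-0.84,0],"twist":0},{"dp":[0.3,-0.84,0],"twist":0},{"dp":[0.3,-0.84,0],"twist":0},{"dp":[0.3,-0.84,0],"twist":0},{"dp":[0.3,-0.84,0],"twist":0},{"dp":[0.3,-0.84,0],"twist":0},{"dp":[0.3,-0.84,0],"twist":0},{"dp":[0.26,-0.76,0],"twist":0},{"dp":[0.15,-0.5,0],"twist":0}]}}

```text
time_s: 45.9
ee_pos: [0.5346, 0.3875, 0.1387]
eef_rot: [-3.142, 0.003, 0.457]
force: [0.5, -0.6, -1.5]
grip_width: 0.0371
grip_force: 40.8
```

Emit:
{"name": "step_arm", "arguments": {"deltas": [{"dp":[0,0,0],"twist":0},{"dp":[0,0,0.5],"twist":0},{"dp":[0,0,0.8],"twist":0},{"dp":[0,0,0.8],"twist":0},{"dp":[0,0,0.8],"twist":0},{"dp":[0,0,0.5],"twist":0},{"dp":[0,0,0.3],"twist":0},{"dp":[0,0,0.1],"twist":0},{"dp":[0,0,0],"twist":0},{"dp":[0,0,0],"twist":0}]}}

```text
time_s: 46.9
ee_pos: [0.5371, 0.385, -0.0101]
eef_rot: [-3.141, -0.002, 0.455]
force: [-0.1, -0.2, -1.6]
grip_width: 0.0366
grip_force: 40.8
```

Emit:
{"name": "step_arm", "arguments": {"deltas": [{"dp":[0,0,0.1],"twist":0},{"dp":[0,0,0.07],"twist":0},{"dp":[0,0,0.03],"twist":0},{"dp":[0,0,0.02],"twist":0},{"dp":[0,0,0],"twist":0},{"dp":[0,0,0],"twist":0}]}}

```text
time_s: 47.5
ee_pos: [0.5369, 0.3849, -0.0188]
eef_rot: [-3.142, -0.001, 0.455]
force: [-3.9, -3.3, 8.2]
grip_width: 0.0375
grip_force: 40.0
```

Standing on the coaster (8 N). Release and retreat upward.

Emit:
{"name": "step_arm", "arguments": {"deltas": [{"dp":[0,0,-0.01],"twist":0},{"dp":[0,0,0],"twist":0},{"dp":[0,0,0],"twist":0},{"dp":[0,0,0],"twist":0},{"dp":[0,0,0],"twist":0},{"dp":[0,0,0],"twist":0},{"dp":[0,0,-0.4],"twist":0},{"dp":[0,0,-0.8],"twist":0},{"dp":[0,0,-0.8],"twist":0},{"dp":[0,0,-0.8],"twist":0},{"dp":[0,0,-0.8],"twist":0}], "gripper": 0.7}}

```text
time_s: 48.6
ee_pos: [0.5366, 0.3847, 0.1272]
eef_rot: [-3.141, -0.001, 0.455]
force: [0.3, 0.2, -0.0]
grip_width: 0.0801
grip_force: 0.0
```

Emit:
{"name": "step_arm", "arguments": {"deltas": [{"dp":[-0.6,0,-0.3],"twist":0},{"dp":[-0.6,0,-0.3],"twist":0},{"dp":[-0.6,0,0],"twist":0},{"dp":[0,0,0],"twist":0},{"dp":[0,0,0],"twist":0}]}}

```text
time_s: 49.1
ee_pos: [0.4723, 0.3533, 0.1497]
eef_rot: [-3.141, -0.002, 0.455]
force: [0.4, 0.8, -0.2]
grip_width: 0.0799
grip_force: 0.0
```

```bash
python3 - <<'E'
from h import *
print(ctrl.get_obs()['ee_pos'])
out=[]
for n in ('top','scene'):
    im,d=ctrl.camera(n);T=c2w(n);hsv=cv2.cvtColor(im,cv2.COLOR_RGB2HSV)
    red=((hsv[...,0]<5)|(hsv[...,0]>175))&(hsv[...,1]>200)
    P=cloud(n,d,red,T);P=P[(np.hypot(P[:,0]-.537,P[:,1]-.385)<.05)&(P[:,2]>.04)]
    if len(P): print(n,'red',len(P),np.median(P,0),P[:,2].max())
    for l in('punch_head','guard'):
        for x in ctrl.cut_out(n,l)[:1]:
            Q=cloud(n,d,x['pixels'],T);print(n,l,round(x['conf'],2),np.percentile(Q,[2,50,98],axis=0).round(3).tolist())
    c=im[110:240,90:330] if n=='top' else im[130:310,150:330]; out.append(cv2.resize(c,(400,400),interpolation=cv2.INTER_CUBIC))
    if n=='top':
        P=cloud(n,d,np.ones(d.shape,bool),T); h=P[np.hypot(P[:,0]-.5817,P[:,1]-.002)<.008]; print('head z',np.percentile(h[:,2],[50,90]))
cv2.imwrite('pics/end.png',np.hstack(out)[...,::-1])
E
```

```text
[0.47231999 0.35328759 0.14966934]
top punch_head 0.73 [[0.531, 0.053, 0.029], [0.588, 0.061, 0.089], [0.641, 0.069, 0.118]]
top guard 0.7 [[0.531, 0.05, 0.017], [0.591, 0.061, 0.088], [0.644, 0.07, 0.118]]
head z [0.11788098 0.11933788]
scene red 93 [0.53459037 0.38915608 0.05274112] 0.05573062167528742
scene guard 0.73 [[0.531, -0.01, 0.022], [0.581, 0.066, 0.057], [0.631, 0.074, 0.111]]
```

View pics/end.png

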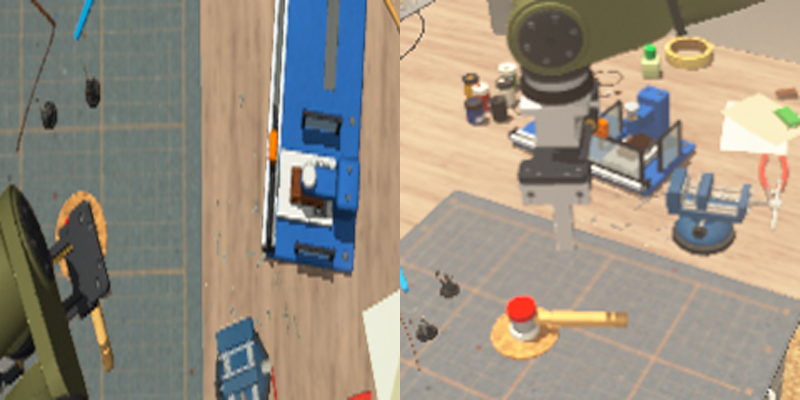

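The end picture shows the mallet upright on the coaster (522,315) and the guard shut with its tab at (274,147). The plinth is under the punch (305,185), and the punch head is back up (z 0.118). Handing in.

```bash
python3 -c "
from station import ctrl
print(ctrl.hand_in())"
```

```text
the job is handed in; nothing more can be done
None
```

The job is handed in, but no verdict came back: by my measurements the plinth is seated and struck under the shut guard, the punch is back up, and the mallet stands on its white face on the coaster. The guard first reached only 0.131 m open, so I drew the plinth out, opened it fully and reseated it.

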